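# Fit the second guide rod of a board slide

### The job

Fit the missing guide rod of the twin-rod board slide: take it from the V-blocks, feed its tapered end first through the loose near support, the carriage's bearing and the far support until it is fully home against the stop, and then turn the clamp lever on the far support clockwise until it is tight. The near support is loose and stands out of line to the outer side: find its bore, bring it into line and feel the rod through, never force it; leave the other things on the bench where they are.

Things in the scene. Friction and masses are not known exactly. Their poses are not given: they have to be found in the camera images.
- rod: Loose guide rod in the V-blocks: plain bright steel, hollow-bored, 10 mm diameter, 200 mm long, 0.08 to 0.11 kg. Origin: mid-length, on its axis (45 mm above the table at first). x axis: along the rod to the tapered nose; the square tail end is at x = -100 mm. It may roll: only x means anything. It can be gripped at the tail, x = -100 to -49 mm; only the 6 mm strip of the V-blocks lies below.
- rod_nose (a point): Centre of the rod's flat nose tip, 7 mm across, 100 mm from the rod's origin. The last 9 mm of the rod taper from 10 mm to 7 mm. Held by the tail, the rod may droop in the fingers, so that the nose hangs up to 2 mm low.
- vblocks: Two fixed steel V-blocks, 22 mm long (along x), 36 mm wide, 46 mm high, centred at x = -30 and +50 mm, on one strip 130 x 44 x 6 mm. Origin: centre of the underside. The rod lies along x, nose to +x, its middle within 8 mm of the origin along x.
- slide: Twin-rod board slide, fixed; aluminium base plate 12 mm high, x = -80 to 90 mm, y = -97 to 75 mm. Origin: on the table, under its middle. x: the way the rod goes in; y: left of that; z up. Rod axes are 50 mm high. The fitted rod is on y = +40 mm, its tail end at x = -125 mm. The missing rod belongs on y = -40 mm in three 11 mm bores: near support, carriage bearing, far support.
- near_bore (a point): Where the near support's bore mouth must come to stand (slide frame x = -75, y = -40, z = 50 mm), slide's axes. The support (block 20 mm thick along x, 30 mm wide, top 68 mm high; slotted foot 78 mm wide) is LOOSE: at the start its bore stands 3 to 15 mm off this point to the slide's -y side; no reading tells how far: look or feel. It slides along y (0 to 15 mm off) under about 1.5 N, not along x or z.
- stop (a point): Centre of the stop plate's face that closes the far support's bore (slide frame x = 75, y = -40, z = 50 mm), slide's axes. The far support is bolted exactly in line, x = 55 to 75 mm, 30 mm wide, top 68 mm high. Fully home, the nose tip touches this point; the tail is then level with the fitted rod's tail, 50 mm out of the near support.
- carriage (a joint): Position of the carriage in m, 0 to 0.050: the middle of its bearing (46 mm long, bore exactly on y = -40 mm) is at x = -25 mm + this value in the slide frame. It slides along x under about 1.2 N and may be pushed along. It spans both rods, 126 mm wide; the circuit board on it reaches 94 mm above the table.
- clamp_lever (a joint): Angle of the black clamp lever on top of the far support in rad: 0 = loose, the arm points along the slide's +x; it grows as the lever is turned clockwise seen from above; the stop is at 1.5, when the arm points almost along the slide's -y. Tight means above 1.2. Starts between 0 and 0.3. Turning takes about 0.15 N m; it stays where it is left.
- lever_axis (a point): The lever's vertical turning axis, on the far support (slide frame x = 65, y = -40 mm), at the mid-height of the arm: 90 mm above the table. The hub is 18 mm across, from 76 to 97 mm high. Axes as the slide's.
- lever_end (a point): Centre of the 15 mm ball at the end of the lever's arm, 58 mm from the axis, 90 mm above the table. The arm is a bar 9 mm wide and 10 mm high, from 85 to 95 mm above the table. Its x axis points outward along the arm.
- screwdriver: Bystander: a screwdriver with a black handle, 160 mm long, lying on the bench. Origin: underside.
- bearing_block: Bystander: a spare aluminium bearing block, 34 x 46 x 36 mm, standing bore upward. Origin: centre of the underside.
- screw_tray: Bystander: a grey open plastic tray 110 x 80 x 22 mm. Origin: centre of the underside.
- cleaner: Bystander: a white plastic bottle, 44 mm diameter, 100 mm high. Origin: centre of the underside.
- collar_tin: Bystander: a round steel tin, 52 mm diameter, 30 mm high. Origin: centre of the underside.
- caliper: Bystander: a digital caliper 150 mm long lying flat. Origin: underside of the middle of its beam.
- hex_key: Bystander: an L-shaped hex key, 82 mm long, lying flat. Origin: end of its long leg.
Not all that is in view belongs to the job. Of the things shaped like the rod, the steel one is meant.

How it is judged (in metres and radians):
On the way, in this order (a step that is already met when the one before it is completed fails the run):
1. the rod is through all three bores and home against the stop (x of rod_nose in the frame of slide between 0.0725 and 0.077 m and y of rod in the frame of slide between -0.042 and -0.038 m and z of rod in the frame of slide between 0.0475 and 0.0525 m and angle between the x axis of rod and the x axis of slide, either way round below 0.03 rad), for 0.2 s.
2. the clamp lever is turned tight (value of joint clamp_lever above 1.2 rad), for 0.2 s.
At the end, for the whole second after the job is handed in: The rod lies at rest in all three bores, tapered end first, nose tip within 2.5 mm of the stop plate, its middle within 2 mm across and 2.5 mm in height of the rod line, parallel to the slide within 0.03 rad, and the clamp lever stands above 1.2 rad (all of step 1 and value of joint clamp_lever above 1.2 rad and linear speed of rod below 0.01 m/s); the robot touches nothing.
It fails at once if the rod is forced: it presses on the slide, its supports or carriage with more than 40 N (contact force between rod and slide above 40 N).
It fails at once if a bystander is pushed more than 20 mm from its place (distance of any of screwdriver, bearing_block, screw_tray, cleaner, collar_tin, caliper, hex_key from where it was at the start of the episode above 0.02 m).
It also fails if it takes over 72 s, if anything falls off the work surface, if the arm or the gripper's body presses on something with over 40 N, if the wrist force passes 120 N, or if a joint passes its speed limit or range.

### The arm

A 6-joint arm with a two-finger parallel gripper is mounted at the origin on the work surface. World frame = base frame: x ahead of the robot, y to its left, z up, the work surface at z = 0. Lengths are in mm, angles in rad, forces in N, time in s.
With the tool pointing down it reaches from about 275 to 750 mm from the base axis. Payload 10.2 kg.
Tool frame: the origin (TCP) lies midway between the tips of the shut fingers; the grasp point (between the pads) lies 19 mm behind it (ctrl.grip_depth is the distance from the TCP to the grasp point, in mm); y points along the fingers, x is the direction in which the jaws open and shut, and the axes are right-handed (so a half turn about y gives the same grasp; the last joint's range is limited). The gripper opens to 85 mm and grips with 20 to 120 N. Pads are 22 mm wide; open, the fingers measure 114 mm over their backs; the gripper's body (76 mm by 85 mm) begins 54 mm behind the grasp point. The pads swing forward as they close: fully open they stand 13 mm farther back than shut.
Start: joints at [-1.501, 0.313, 1.498, -0, 1.331, -0.223], TCP at [151.52, -502.666, 206.494] pointing down, gripper open.
Joint ranges: [-2.94, 2.94], [-0.97, 2.17], [0.19, 2.56], [-1.23, 4.37], [0.02, 3.11], [-2.88, 2.88]. Speed limits (rad/s): [2.39, 2.39, 3.01, 3.14, 3.14, 3.14].

### API

Orientations are given as a unit quaternion [w, x, y, z].
In Python, from rig import ctrl gives the robot as it stands. The module is installed in compiled form; this text tells all that it offers.
- The arm moves only by the tool drive_tool, never from a script. Its arguments are lists of equal length, an entry for each row: "gripper": the closure, from 0 (fully open) to 1 (shut); "offset": the shift along the tool's x, y, z in m, a list of three; "turn": the turn about the tool's y in degrees. In form: {"gripper": [gripper, ...], "offset": [[tx, ty, tz], ...], "turn": [turn, ...]}. A call has 1 to 20 rows; each row shifts and turns the commanded pose from where the row before left it, along the tool's axes as they then stand; what a row does not reach is not made up. A row lasts 1/12 s, in which the tool goes at most 41.7 mm and 7.16 degrees, less where a joint would pass 70% of its speed; a pose out of reach is approached as far as the arm can. A call is refused whole if a number of a shift passes 0.0417 or a number of a turn 7.16, either way. A call with a gripper value outside its range is refused whole. The fingers move at their own pace and stop on an object; "force" is the grip in N (left out, the last holds). Time passes only in rows, so rows that do not move let the fingers close. It gives the time, the measured TCP pose, the force and the opening at its end, in the units of the state.
- ctrl.sense(): the state, without advancing time (a new reading comes with each control period).
- ctrl.capture(name): name is "side" or "top" or "wrist"; returns (picture, depth): 384x512x3 uint8, red, green, blue; 384x512 float32, mm along the optical axis (not along the pixel's ray), 0 where there is no reading.
- ctrl.camera_params(name): a dict with "fovy" (degrees; the focal length in pixels is half the picture's height over the tangent of half this angle, whatever the lens; pixels are square), "cx", "cy" (the principal point, pixels), "distortion" ([k1, k2, p1, p2, k3] as OpenCV has them; the pictures are not rectified), "view" (4x4, takes a point from world to camera coordinates); the wrist camera has in their place "tool_from_camera" (4x4, takes a point from camera to tool coordinates, whose origin is the TCP and whose axes are the tool frame's). Camera axes: x right, y down, z forward; pixel columns grow to the right and rows downward; lengths in mm; the calibration is good to about 2 mm. A picture is of the moment at which its call begins: read the wrist's pose just before it. camera_params takes no time and is no camera call.
- ctrl.finish_job(): hands the job in, once; it reports no verdict.
Trained networks look in the newest picture that a camera, given by its name, has taken for a name from the list of things; names that differ only in an ending like _2 or _b are one class to them, and where a whole thing is asked for, a point or a joint stands for the part that bears it (a point fixed in the world has none). Each returns a list of dicts, best first, with "score" (0 to 1); they miss things now and then, are a little off and sometimes report something else, mostly with a low value. They report only what shows in the picture. A call takes as long as a camera call. They do not tell look-alikes from the thing itself.
- ctrl.boxes_of(camera, query): "centre" ([x, y, z] in mm, in the coordinates of the camera as it stood for that picture, good to about 4 mm: the middle of the surface that is visible of it).
- ctrl.regions_of(camera, query): "mask" (384x512 bool, what is visible of it).
- ctrl.pinpoint(camera, query): "centre" ([x, y, z] in mm, in the coordinates of the camera as it stood for that picture, good to about 4 mm: a listed point, or the origin of a listed thing).
The state is a dict: "time_s": time; "joints": joint angles; "dq": joint speeds; "tau": joint torques, N m; "eef_pos": TCP position; "ee_rot": TCP orientation; "force": force on the tool from outside, world axes, zero at the start; "wrist_torque": the same for the moment, N m; "grip_width": opening from 0.0 (shut) to 1.0 (fully open).
Only numpy, scipy, OpenCV 4.12 (cv2) and the standard library are available. Lean on these libraries where they do the work, as an engineer would, in place of code of your own. Each camera call takes 0.05 s, during which the arm holds its last target.

## Working session

There is one attempt and no reset: what is moved stays moved. The work goes in short steps, Python scripts to look and compute and a tool call to move; the robot and the scene stay as the last step left them, time stands still between calls to the robot, and variables do not carry over. Pictures are saved under pics/ and viewed, and the job is handed in when it is done.

Besides the shell and the picture viewer there is one more tool, called after "Emit:" as name(argument=value, ...) on one line, values as JSON. drive_tool: Moves the arm, as the interface text tells. Its arguments: {"type":"object","properties":{"gripper":{"type":"array","items":{"type":"number"}},"offset":{"type":"array","items":{"type":"array","items":{"type":"number"}}},"turn":{"type":"array","items":{"type":"number"}},"force":{"type":"number"}},"required":["gripper","offset","turn"]}

```bash
mkdir -p pics; cat > h.py <<'E'
import numpy as np, cv2
from rig import ctrl
def save(n,img): cv2.imwrite('pics/'+n,cv2.cvtColor(img,cv2.COLOR_RGB2BGR))
E
python3 - <<'E'
from h import *
s=ctrl.sense()
print({k:np.round(v,3) for k,v in s.items()})
for n in ("side","top","wrist"):
    p,d=ctrl.capture(n); save(n+'0.png',p); np.save(n+'0.npy',d)
    c=ctrl.camera_params(n); print(n,{k:(np.round(v,3).tolist()) for k,v in c.items()})
print(ctrl.sense()['time_s'])
E
```

```text
{'time_s': np.float64(0.0), 'joints': array([-1.501,  0.313,  1.498, -0.   ,  1.331, -0.223]), 'dq': array([-0.001,  0.002,  0.   ,  0.001, -0.001, -0.   ]), 'tau': array([-1.0000e-03, -4.1226e+01, -2.5974e+01, -0.0000e+00,  4.0000e-03,
        0.0000e+00]), 'eef_pos': array([ 151.502, -502.371,  205.943]), 'ee_rot': array([ 0.568, -0.567,  0.422, -0.421]), 'force': array([-0.04 , -0.165, -0.059]), 'wrist_torque': array([ 0.06 ,  0.011, -0.002]), 'grip_width': np.float64(1.001)}
side {'fovy': 54.036, 'cx': 261.639, 'cy': 189.743, 'distortion': [-0.029, 0.0, 0.0, 0.0, 0.0], 'view': [[-0.723, -0.691, 0.001, 313.978], [-0.469, 0.49, -0.735, 392.207], [0.508, -0.532, -0.678, 899.818], [0.0, 0.0, 0.0, 1.0]]}
top {'fovy': 48.387, 'cx': 258.748, 'cy': 193.088, 'distortion': [-0.079, 0.0, 0.0, 0.0, 0.0], 'view': [[0.002, -1.0, -0.003, -123.029], [-0.991, -0.001, -0.134, 534.276], [0.134, 0.003, -0.991, 1414.03], [0.0, 0.0, 0.0, 1.0]]}
wrist {'fovy': 67.848, 'cx': 248.296, 'cy': 193.859, 'distortion': [-0.067, 0.0, 0.0, 0.0, 0.0], 'tool_from_camera': [[1.0, 0.001, 0.001, -0.396], [-0.001, -0.298, 0.955, -166.573], [0.002, -0.955, -0.298, 75.949], [0.0, 0.0, 0.0, 1.0]]}
0.15
```

View pics/top0.png

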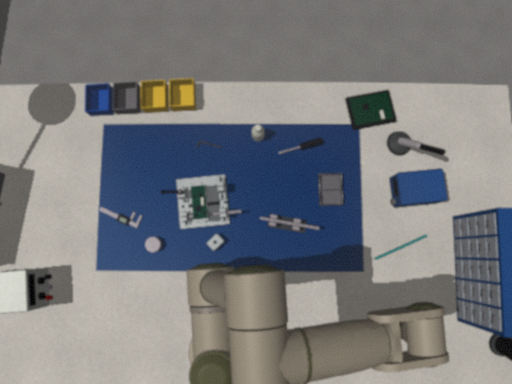

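View pics/side0.png

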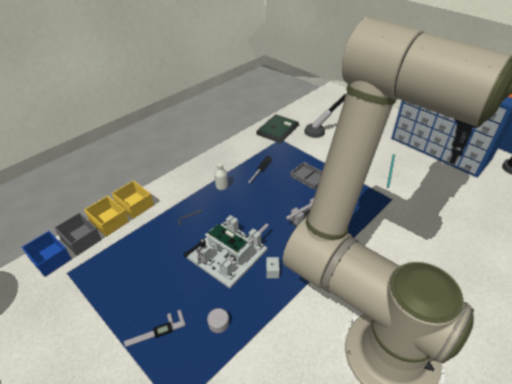

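View pics/wrist0.png

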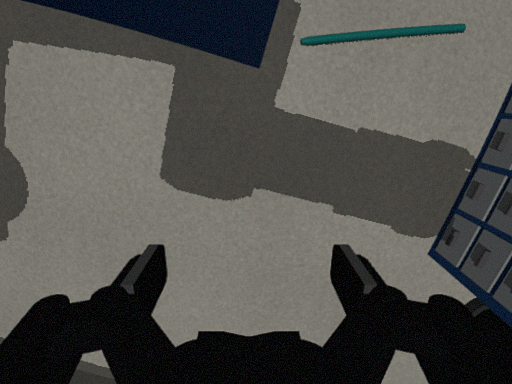

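```bash
cat >> h.py <<'E'
from scipy.spatial.transform import Rotation as R
def tool(s=None):
    s=s or ctrl.sense(); w,x,y,z=s['ee_rot']; T=np.eye(4); T[:3,:3]=R.from_quat([x,y,z,w]).as_matrix(); T[:3,3]=s['eef_pos']; return T
def K(n):
    c=ctrl.camera_params(n); f=192/np.tan(np.radians(c['fovy']/2))
    return np.array([[f,0,c['cx']],[0,f,c['cy']],[0,0,1]]),np.array(c['distortion'],float)
def cam2w(n,T=None):
    c=ctrl.camera_params(n)
    if n=='wrist': return (tool() if T is None else T)@np.array(c['tool_from_camera'])
    return np.linalg.inv(np.array(c['view']))
def tw(M,p): p=np.atleast_2d(p); return p@M[:3,:3].T+M[:3,3]
def px2w(n,uv,depth=None,z=None,M=None):
    k,d=K(n); M=cam2w(n) if M is None else M
    q=cv2.undistortPoints(np.array(uv,float).reshape(-1,1,2),k,d).reshape(-1,2)
    r=np.c_[q,np.ones(len(q))]
    if depth is not None: return tw(M,r*np.array(depth).reshape(-1,1))
    rw=r@M[:3,:3].T; o=M[:3,3]; return o+rw*((z-o[2])/rw[:,2])[:,None]
def w2px(n,P,M=None):
    k,d=K(n); M=cam2w(n) if M is None else M
    c=tw(np.linalg.inv(M),P); return cv2.projectPoints(c,np.zeros(3),np.zeros(3),k,d)[0].reshape(-1,2)
E
python3 - <<'E'
from h import *
print(np.round(tool(),3))
ctrl.capture('top')
M=cam2w('top')
for q in ['rod','rod_nose','vblocks','slide','near_bore','stop','lever_end','lever_axis','screwdriver','bearing_block','screw_tray','cleaner','collar_tin','caliper','hex_key']:
    r=ctrl.pinpoint('top',q)
    print(q,[(round(float(a['score']),2),np.round(tw(M,a['centre'])[0],0).tolist()) for a in r[:3]])
print(ctrl.sense()['time_s'])
E
python3 -c "
import cv2
a=cv2.imread('pics/top0.png')[110:280,90:370]
cv2.imwrite('pics/topz.png',cv2.resize(a,(800,486),interpolation=cv2.INTER_CUBIC))"
```

```text
[[ 2.89000e-01 -0.00000e+00  9.57000e-01  1.51500e+02]
 [-9.57000e-01  1.00000e-03  2.89000e-01 -5.02444e+02]
 [-1.00000e-03 -1.00000e+00  0.00000e+00  2.06090e+02]
 [ 0.00000e+00  0.00000e+00  0.00000e+00  1.00000e+00]]
rod [(0.76, [436.0, -222.0, 45.0]), (0.69, [447.0, -126.0, 45.0]), (0.5, [350.0, -611.0, 6.0])]
rod_nose [(0.52, [312.0, -515.0, 7.0]), (0.47, [447.0, -125.0, 45.0])]
vblocks [(0.95, [437.0, -222.0, -2.0]), (0.3, [700.0, 12.0, 0.0])]
slide [(0.93, [496.0, 63.0, -1.0])]
near_bore [(0.79, [549.0, -6.0, 49.0]), (0.38, [705.0, -266.0, -1.0])]
stop [(0.75, [531.0, 144.0, 49.0]), (0.73, [433.0, -218.0, -5.0]), (0.47, [534.0, 139.0, 91.0])]
lever_end [(0.43, [530.0, 192.0, 87.0])]
lever_axis [(0.83, [530.0, 139.0, 89.0])]
screwdriver [(0.61, [704.0, -265.0, -3.0])]
bearing_block [(0.58, [371.0, 22.0, 3.0]), (0.45, [550.0, -2.0, 46.0])]
screw_tray [(0.56, [551.0, -365.0, 2.0])]
cleaner [(0.63, [745.0, -117.0, -1.0])]
collar_tin [(0.58, [548.0, -4.0, 48.0]), (0.48, [360.0, 233.0, -0.0]), (0.45, [530.0, 191.0, 86.0])]
caliper [(0.64, [456.0, 362.0, -4.0])]
hex_key [(0.51, [702.0, 12.0, 1.0])]
0.95
```

View pics/topz.png

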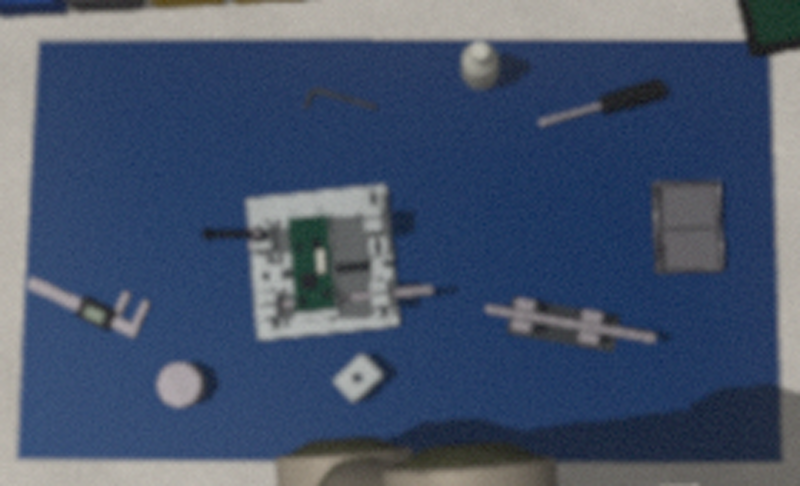

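```bash
cat >> h.py <<'E'
def yaw(T=None):
    T=tool() if T is None else T; return np.degrees(np.arctan2(T[1,2],T[0,2]))  # world angle of tool z
def plan(pos,yw,n):
    T=tool(); y0=yaw(T); p0=T[:3,3]; dy=(yw-y0+180)%360-180
    st=(np.array(pos,float)-p0)/n; rows=[]
    for i in range(n):
        a=np.radians(y0+dy*i/n); z=np.array([np.cos(a),np.sin(a),0]); x=np.array([np.sin(a),-np.cos(a),0])
        rows.append([round(float(x@st)/1e3,4),round(float(-st[2])/1e3,4),round(float(z@st)/1e3,4)])
    print('offset',rows,'turn',round(-dy/n,2),'n',n)
E
python3 - <<'E'
from h import *
plan([430,-300,150],80,12)
E
```

```text
offset [[-0.0095, 0.0047, 0.0271], [-0.0069, 0.0047, 0.0278], [-0.0044, 0.0047, 0.0284], [-0.0017, 0.0047, 0.0286], [0.0009, 0.0047, 0.0287], [0.0035, 0.0047, 0.0285], [0.0061, 0.0047, 0.028], [0.0087, 0.0047, 0.0274], [0.0112, 0.0047, 0.0264], [0.0135, 0.0047, 0.0253], [0.0158, 0.0047, 0.024], [0.0179, 0.0047, 0.0224]] turn -5.27 n 12
```

Emit:
drive_tool(gripper=[0,0,0,0,0,0,0,0,0,0,0,0,0], offset=[[-0.0095,0.0047,0.0271],[-0.0069,0.0047,0.0278],[-0.0044,0.0047,0.0284],[-0.0017,0.0047,0.0286],[0.0009,0.0047,0.0287],[0.0035,0.0047,0.0285],[0.0061,0.0047,0.028],[0.0087,0.0047,0.0274],[0.0112,0.0047,0.0264],[0.0135,0.0047,0.0253],[0.0158,0.0047,0.024],[0.0179,0.0047,0.0224],[0,0,0]], turn=[-5.27,-5.27,-5.27,-5.27,-5.27,-5.27,-5.27,-5.27,-5.27,-5.27,-5.27,-5.27,0])

```text
time_s: 2.03
eef_pos: [432.4, -296.9, 149.2]
ee_rot: [0.705, -0.704, 0.059, -0.059]
force: [-0.5, -0.5, 0.1]
grip_width: 1.002
```

```bash
python3 - <<'E'
from h import *
s=ctrl.sense(); T=tool(s); print(np.round(T,3).tolist(),yaw(T),s['joints'],s['time_s'])
p,d=ctrl.capture('wrist'); save('w1.png',p); np.savez('w1.npz',p=p,d=d,T=T)
M=cam2w('wrist',T)
for q in ['rod','rod_nose','vblocks']:
    r=ctrl.pinpoint('wrist',q)
    print(q,[(round(float(a['score']),2),np.round(tw(M,a['centre'])[0],1).tolist()) for a in r[:3]])
E
```

```text
[[0.986, -0.0, 0.165, 432.385], [-0.165, 0.002, 0.986, -296.936], [-0.0, -1.0, 0.002, 149.234], [0.0, 0.0, 0.0, 1.0]] 80.49767236379014 [-8.25944036e-01  3.64007705e-01  1.58242221e+00  1.15924719e-03
  1.19635376e+00 -6.60521994e-01] 2.0333
rod [(0.56, [432.0, -220.8, 47.1])]
rod_nose []
vblocks [(0.82, [435.9, -219.3, 1.0])]
```

View pics/w1.png

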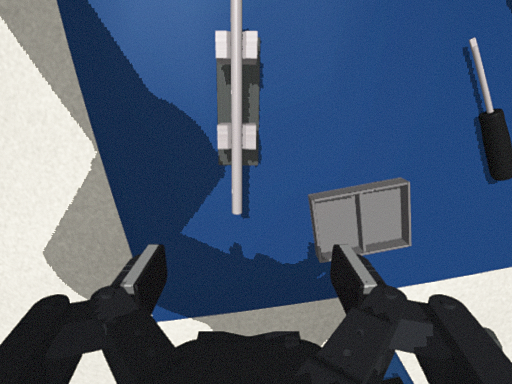

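The wrist picture shows the bright steel rod over the V-blocks, tail end at about (236,213), leaving the top edge at (237,0); tray to the right at (360,220), clear of the rod's tail.

```bash
python3 - <<'E'
from h import *
f=np.load('w1.npz'); p,d,T=f['p'].astype(int),f['d'],f['T']; M=cam2w('wrist',T)
g=p.sum(2)
import sys
pts=[]
for v in list(range(70,118,6))+list(range(168,208,5)):
    row=np.where((g[v,215:262]>420))[0]+215
    print(v,row.min(),row.max(),round(float(np.median(d[v,row.min():row.max()+1])),1))
    c=(row.min()+row.max())/2; pts.append((c,v))
W=px2w('wrist',pts,z=45,M=M); print(np.round(W,1).tolist())
dv=np.polyfit(W[:,1],W[:,0],1); print(dv, np.degrees(np.arctan2(1,dv[0])))
print('col236',[(v,g[v,236],round(float(d[v,236]),1)) for v in range(206,220)])
print(px2w('wrist',[(236,214.5)],z=45,M=M))
dd=[d[v,int(c)] for c,v in pts]; print(np.round(px2w('wrist',[(int(c),v) for c,v in pts],depth=dd,M=M)[:,2],1))
plan([0,0,0],0,1)
E
```

```text
70 231 240 246.3
76 231 240 248.0
82 231 240 249.4
88 231 240 251.0
94 231 240 251.9
100 232 240 253.5
106 232 240 255.4
112 232 240 256.8
168 232 240 272.3
173 232 240 273.3
178 232 240 275.6
183 232 240 277.2
188 232 240 278.3
193 232 240 279.9
198 232 240 281.3
203 232 240 282.9
[[438.5, -189.7, 45.0], [437.6, -194.7, 45.0], [436.7, -199.7, 45.0], [435.8, -204.8, 45.0], [434.9, -209.9, 45.0], [434.4, -215.1, 45.0], [433.5, -220.3, 45.0], [432.6, -225.5, 45.0], [423.4, -277.2, 45.0], [422.6, -282.0, 45.0], [421.7, -287.0, 45.0], [420.8, -292.0, 45.0], [419.9, -297.0, 45.0], [419.0, -302.1, 45.0], [418.1, -307.2, 45.0], [417.1, -312.4, 45.0]]
[1.73996127e-01 4.71594570e+02] 80.12957255832538
col236 [(206, np.int64(597), 281.9), (207, np.int64(606), 282.7), (208, np.int64(596), 284.3), (209, np.int64(597), 283.9), (210, np.int64(603), 285.4), (211, np.int64(607), 284.4), (212, np.int64(607), 284.0), (213, np.int64(616), 283.9), (214, np.int64(451), 337.8), (215, np.int64(250), 338.3), (216, np.int64(227), 339.2), (217, np.int64(248), 338.8), (218, np.int64(244), 339.3), (219, np.int64(246), 340.1)]
[[ 414.95746224 -324.59877965   45.        ]]
[50.2 48.7 49.5 50.  49.1 48.7 48.5 48.8 48.  49.1 49.6 50.  49.  49.8
 48.5 49.3]
offset [[-0.4753, 0.1502, 0.2208]] turn 79.94 n 1
```

Emit:
drive_tool(gripper=[0,0,0,0,0,0,0,0], offset=[[-0.0041,0.005,-0.0009],[-0.0041,0.02,-0.0009],[-0.0041,0.025,-0.0009],[0,0.025,0],[0,0.023,0],[0,0.017,0],[0,0.008,0],[0,0,0]], turn=[0.37,0,0,0,0,0,0,0])

```text
time_s: 2.9
eef_pos: [416.0, -300.2, 25.8]
ee_rot: [0.705, -0.703, 0.065, -0.064]
force: [0.3, 0.3, 0.7]
grip_width: 1.003
```

```bash
python3 - <<'E'
from h import *
s=ctrl.sense(); T=tool(s); print(np.round(T,3).tolist(),yaw(T),s['time_s'])
p,d=ctrl.capture('wrist'); save('w2.png',p); np.savez('w2.npz',p=p,d=d,T=T)
E
```

```text
[[0.983, -0.002, 0.181, 416.043], [-0.181, 0.002, 0.983, -300.236], [-0.002, -1.0, 0.002, 25.763], [0.0, 0.0, 0.0, 1.0]] 79.55119675241195 2.9
```

View pics/w2.png

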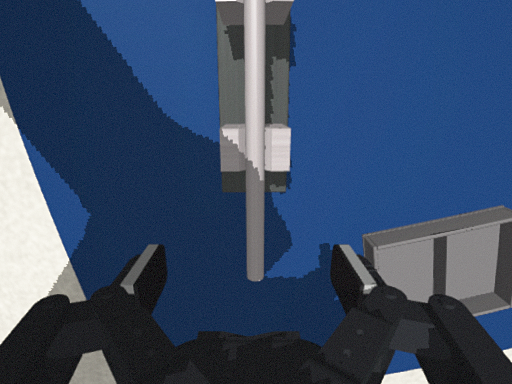

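```bash
python3 - <<'E'
from h import *
f=np.load('w2.npz'); p,d,T=f['p'].astype(int),f['d'],f['T']; M=cam2w('wrist',T)
g=p.sum(2)
for v in list(range(20,110,15))+list(range(190,275,12)):
    row=p[v,235:275]; r=np.where(row[:,0]>85)[0]+235
    a,b=r.min(),r.max(); W=px2w('wrist',[(a,v),(b,v)],z=45,M=M); c=W.mean(0)
    print(v,a,b,np.round(c,1),'tool',np.round(tw(np.linalg.inv(T),c)[0],1),'w',np.round(np.linalg.norm(W[1]-W[0]),1))
print([(v,p[v,255].tolist()) for v in range(272,288,2)])
print(tw(np.linalg.inv(T),px2w('wrist',[(255,280)],z=48,M=M)))
E
```

```text
20 235 272 [ 439.  -187.6   45. ] tool [  2.1 -19.  115. ] w 17.2
35 244 264 [ 438.1 -194.1   45. ] tool [  2.4 -19.1 108.4] w 9.4
50 244 264 [ 436.9 -200.6   45. ] tool [  2.4 -19.1 101.8] w 9.5
65 235 274 [ 436.  -207.3   45. ] tool [  2.7 -19.1  95.1] w 18.7
80 235 274 [ 434.8 -214.    45. ] tool [  2.8 -19.1  88.2] w 19.0
95 235 274 [ 433.6 -220.9   45. ] tool [  2.8 -19.1  81.2] w 19.2
190 246 274 [ 428.  -269.5   45. ] tool [  6.2 -19.2  32.4] w 15.1
202 246 263 [ 423.9 -275.7   45. ] tool [  3.2 -19.2  25.6] w 9.3
214 247 263 [ 423.  -282.6   45. ] tool [  3.6 -19.2  18.6] w 8.9
226 247 263 [ 421.7 -289.8   45. ] tool [  3.6 -19.2  11.4] w 9.0
238 247 263 [ 420.4 -297.1   45. ] tool [  3.7 -19.2   3.9] w 9.1
250 247 263 [ 419.1 -304.6   45. ] tool [  3.8 -19.3  -3.7] w 9.2
262 247 263 [ 417.8 -312.4   45. ] tool [  3.9 -19.3 -11.6] w 9.4
274 247 263 [ 416.4 -320.4   45. ] tool [  3.9 -19.3 -19.8] w 9.5
[(272, [125, 119, 121]), (274, [124, 123, 120]), (276, [126, 118, 121]), (278, [124, 120, 118]), (280, [122, 118, 118]), (282, [22, 42, 74]), (284, [21, 42, 74]), (286, [24, 45, 81])]
[[  3.88865785 -22.28381388 -21.90940952]]
```

Emit:
drive_tool(gripper=[0,0,0.5,0.8,1,1,1,1,1,1], offset=[[0.0037,0,0.003],[0,0,0],[0,0,0],[0,0,0],[0,0,0],[0,0,0],[0,0,0],[0,0,0],[0,0,0],[0,0,0]], turn=[-0.65,0,0,0,0,0,0,0,0,0], force=60)

```text
time_s: 3.78
eef_pos: [421.4, -298.1, 27.1]
ee_rot: [0.705, -0.705, 0.06, -0.06]
force: [0.2, 0.1, 0.8]
grip_width: -0.001
```

```bash
python3 - <<'E'
from h import *
s=ctrl.sense(); T=tool(s); print(np.round(T,3).tolist(),yaw(T),s['time_s'],s['grip_width'],s['force'],s['wrist_torque'])
E
```

```text
[[0.986, -0.0, 0.169, 421.44], [-0.169, 0.0, 0.986, -298.111], [-0.0, -1.0, 0.0, 27.099], [0.0, 0.0, 0.0, 1.0]] 80.29811219271409 3.7833 -0.000774180541474498 [0.18342542 0.11498569 0.79988454] [-0.00665066  0.00996508  0.00173221]
```

```bash
python3 - <<'E'
from h import *
T=tool()
p,d=ctrl.capture('wrist'); save('w3.png',p); np.savez('w3.npz',p=p,d=d,T=T)
p,d=ctrl.capture('side'); save('s3.png',p[150:300,200:400].repeat(3,0).repeat(3,1))
E
```

```text
(no output)
```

View pics/w3.png

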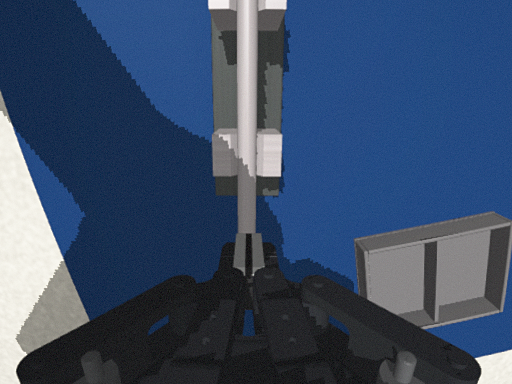

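View pics/s3.png

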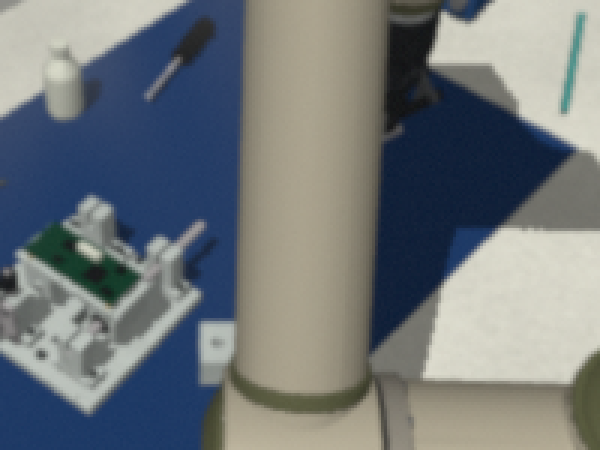

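```bash
python3 - <<'E'
from h import *
f=np.load('w3.npz'); p=f['p'];d=f['d']
c=p[190:300,190:310]; c=np.clip(c.astype(float)*2,0,255).astype(np.uint8)
save('w3z.png',cv2.resize(c,None,fx=5,fy=5,interpolation=cv2.INTER_NEAREST))
for v in (200,220,228,236,244,250,256,262): print(v,d[v,232:268:3].round(0).tolist())
s=ctrl.sense(); print(s['grip_width'],s['time_s'])
E
```

```text
200 [205.0, 204.0, 155.0, 155.0, 154.0, 152.0, 153.0, 154.0, 204.0, 204.0, 202.0, 204.0]
220 [209.0, 209.0, 161.0, 157.0, 157.0, 155.0, 156.0, 158.0, 209.0, 207.0, 209.0, 208.0]
228 [212.0, 211.0, 160.0, 158.0, 157.0, 158.0, 159.0, 159.0, 209.0, 210.0, 210.0, 212.0]
236 [213.0, 213.0, 147.0, 148.0, 148.0, 148.0, 148.0, 148.0, 148.0, 149.0, 213.0, 213.0]
244 [147.0, 139.0, 138.0, 140.0, 139.0, 139.0, 140.0, 138.0, 139.0, 139.0, 138.0, 148.0]
250 [142.0, 134.0, 134.0, 133.0, 134.0, 134.0, 133.0, 134.0, 133.0, 133.0, 133.0, 141.0]
256 [136.0, 128.0, 128.0, 128.0, 127.0, 129.0, 128.0, 128.0, 128.0, 129.0, 128.0, 137.0]
262 [131.0, 124.0, 123.0, 123.0, 122.0, 124.0, 124.0, 123.0, 123.0, 122.0, 122.0, 131.0]
0.0020643239519357055 3.8833
```

View pics/w3z.png

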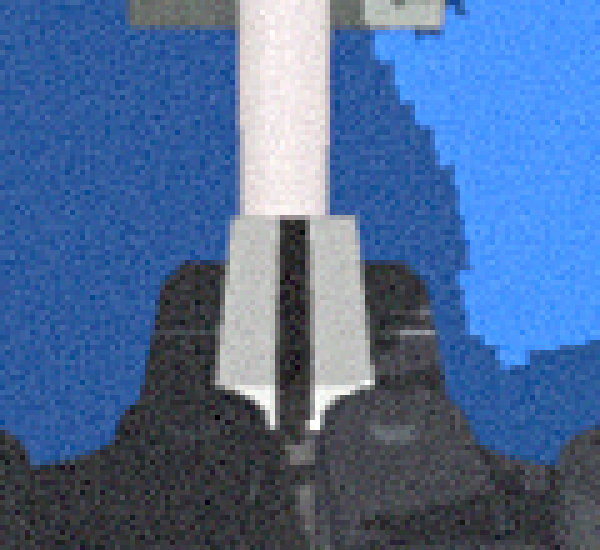

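```bash
python3 - <<'E'
from h import *
f=np.load('w3.npz'); p=f['p'];d=f['d'];T=f['T'];M=cam2w('wrist',T)
uv=[(247,v) for v in (60,100,180,200,220,228,232,236,240,244,250,256,262)]
W=px2w('wrist',uv,depth=[d[v,u] for u,v in uv],M=M)
print(np.c_[uv,tw(np.linalg.inv(T),W).round(1),W.round(1)])
for v in (100,220,228,236,250):
  print(v,[(u,p[v,u].sum()) for u in range(230,272,2)])
E
```

```text
[[ 247.    60.    -0.9  -22.    96.9  436.9 -202.5   49.1]
 [ 247.   100.    -0.9  -21.8   78.8  433.9 -220.3   48.9]
 [ 247.   180.    -0.8  -22.2   38.8  427.1 -259.8   49.3]
 [ 247.   200.    -0.8  -22.7   27.9  425.3 -270.4   49.8]
 [ 247.   220.    -0.8  -22.8   16.5  423.4 -281.7   49.9]
 [ 247.   228.    -0.8  -21.1   11.   422.5 -287.1   48.2]
 [ 247.   232.    -0.8  -21.9    8.9  422.1 -289.2   49. ]
 [ 247.   236.    -0.8  -31.9   11.3  422.6 -286.8   59. ]
 [ 247.   240.    -0.8  -36.1   11.1  422.6 -287.1   63.2]
 [ 247.   244.    -0.7  -41.3   11.5  422.7 -286.6   68.4]
 [ 247.   250.    -0.7  -46.7   11.2  422.6 -286.9   73.8]
 [ 247.   256.    -0.7  -52.2   11.1  422.6 -287.    79.3]
 [ 247.   262.    -0.7  -56.7   10.7  422.6 -287.4   83.8]]
100 [(230, np.uint64(300)), (232, np.uint64(279)), (234, np.uint64(283)), (236, np.uint64(292)), (238, np.uint64(500)), (240, np.uint64(550)), (242, np.uint64(604)), (244, np.uint64(626)), (246, np.uint64(645)), (248, np.uint64(640)), (250, np.uint64(579)), (252, np.uint64(542)), (254, np.uint64(496)), (256, np.uint64(349)), (258,
[... 1396 characters left out ...]
.uint64(310)), (254, np.uint64(293)), (256, np.uint64(292)), (258, np.uint64(288)), (260, np.uint64(282)), (262, np.uint64(142)), (264, np.uint64(150)), (266, np.uint64(159)), (268, np.uint64(149)), (270, np.uint64(134))]
250 [(230, np.uint64(67)), (232, np.uint64(62)), (234, np.uint64(152)), (236, np.uint64(302)), (238, np.uint64(288)), (240, np.uint64(275)), (242, np.uint64(300)), (244, np.uint64(284)), (246, np.uint64(57)), (248, np.uint64(65)), (250, np.uint64(64)), (252, np.uint64(219)), (254, np.uint64(300)), (256, np.uint64(289)), (258, np.uint64(288)), (260, np.uint64(289)), (262, np.uint64(260)), (264, np.uint64(84)), (266, np.uint64(82)), (268, np.uint64(84)), (270, np.uint64(82))]
```

```bash
python3 - <<'E'
from h import *
T=tool();M=cam2w('wrist',T)
P=np.array([[0,0,11],[0,-10,11],[0,-19,11],[0,-30,11],[0,0,-11],[6,-19,11],[50,-19,11],[42,-13-19,11]],float)
print(np.c_[P,w2px('wrist',tw(T,P),M=M).round(1)])
p,d=ctrl.capture('top'); save('t4.png',cv2.resize(p[150:270,170:370],None,fx=4,fy=4,interpolation=cv2.INTER_CUBIC))
print(ctrl.sense()['joints'])
E
```

```text
[[  0.    0.   11.  248.5 214.1]
 [  0.  -10.   11.  248.5 220.3]
 [  0.  -19.   11.  248.5 226.4]
 [  0.  -30.   11.  248.5 235. ]
 [  0.    0.  -11.  248.4 245.7]
 [  6.  -19.   11.  259.2 226.5]
 [ 50.  -19.   11.  336.9 226.4]
 [ 42.  -32.   11.  329.  236.5]]
[-8.42865343e-01  5.11860715e-01  1.72666035e+00 -1.44563433e-05
  9.03079927e-01 -6.73513755e-01]
```

View pics/t4.png

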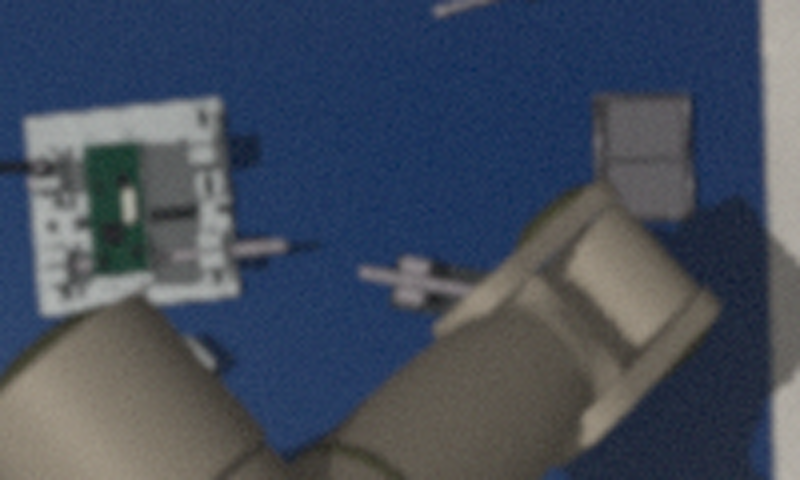

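```bash
python3 - <<'E'
from h import *
c=ctrl.camera_params('wrist'); A=np.array(c['tool_from_camera'])
for n in ('w1','w3'):
    f=np.load(n+'.npz'); d=f['d']
    m=(d>60)&(d<175)
    # point cloud
    v,u=np.where(m); 
    k,dist=K('wrist'); q=cv2.undistortPoints(np.c_[u,v].astype(float).reshape(-1,1,2),k,dist).reshape(-1,2)
    P=tw(A,np.c_[q,np.ones(len(q))]*d[v,u][:,None])
    s=(abs(P[:,2])<14)&((abs(P[:,0])>12) if n=='w1' else True)
    Q=P[s]
    o=np.argsort(-Q[:,1])[:4000:200]
    print(n,Q[o].round(1).tolist(), (np.c_[u,v][s][o]).tolist()[:8])
E
```

```text
w1 [[-42.8, -36.7, -0.4], [44.8, -41.8, 11.1], [-47.5, -44.2, 11.1], [-43.9, -46.3, 11.2], [-47.6, -48.3, 11.2], [-43.7, -50.1, 11.2], [53.4, -51.9, 7.6], [-42.7, -53.8, 5.5], [-45.7, -55.3, 11.0], [43.3, -57.0, 11.2], [42.0, -58.7, 2.1], [-55.7, -60.2, 6.8], [-55.5, -61.7, 6.7], [42.8, -63.1, -4.7], [42.3, -64.4, 9.9], [42.8, -65.7, -1.2], [42.6, -67.1, -0.1], [44.8, -68.5, 11.6], [42.4, -70.2, 9.9], [-42.8, -71.8, 5.7]] [[166, 260], [340, 245], [150, 247], [156, 249], [147, 251], [154, 253], [364, 262], [155, 268]]
w3 [[-6.0, -17.5, 11.2], [3.4, -29.3, 11.8], [-3.3, -34.6, 11.5], [3.2, -38.9, 10.9], [1.7, -42.6, 11.7], [-0.7, -46.2, 11.5], [7.7, -49.6, 7.0], [11.6, -52.6, 7.2], [-12.7, -55.9, 7.2], [0.2, -60.6, -2.0], [-1.5, -61.5, -6.1], [0.2, -62.5, 11.8], [-1.8, -66.7, 7.4], [-12.5, -68.5, 12.3], [27.4, -69.7, 12.1], [-5.3, -70.5, 12.7], [2.2, -71.2, 3.5], [8.6, -71.9, 13.7], [-3.0, -72.6, 1.1], [-3.8, -73.3, -2.7]] [[238, 225], [255, 233], [242, 238], [255, 243], [252, 245], [247, 249], [265, 261], [274, 264]]
```

```bash
python3 - <<'E'
from h import *
print(ctrl.grip_depth,[a for a in dir(ctrl) if a[0]!='_'])
s=ctrl.sense(); print(s['force'],s['grip_width'],s['eef_pos'])
f=np.load('w3.npz'); p=f['p'];d=f['d'];A=np.array(ctrl.camera_params('wrist')['tool_from_camera'])
for v in range(224,240): 
  print(v,d[v,236:262:2].round(0).tolist())
E
```

```text
18.700000000000003 ['PlanningError', 'boxes_of', 'camera_params', 'capture', 'finish_job', 'grip_depth', 'pinpoint', 'regions_of', 'sense']
[ 0.86986875 -0.02794699  0.09182633] 0.0008028981071007782 [ 421.4490324  -298.10485329   27.09176312]
224 [210.0, 160.0, 160.0, 158.0, 157.0, 157.0, 156.0, 157.0, 157.0, 159.0, 209.0, 210.0, 210.0]
225 [209.0, 162.0, 157.0, 157.0, 156.0, 156.0, 157.0, 157.0, 159.0, 159.0, 210.0, 211.0, 211.0]
226 [209.0, 161.0, 159.0, 158.0, 156.0, 157.0, 158.0, 159.0, 158.0, 159.0, 211.0, 209.0, 210.0]
227 [211.0, 162.0, 159.0, 158.0, 158.0, 157.0, 157.0, 156.0, 159.0, 159.0, 211.0, 210.0, 211.0]
228 [210.0, 160.0, 159.0, 159.0, 157.0, 158.0, 158.0, 159.0, 159.0, 160.0, 209.0, 212.0, 212.0]
229 [211.0, 160.0, 158.0, 157.0, 158.0, 158.0, 158.0, 158.0, 158.0, 161.0, 211.0, 210.0, 212.0]
230 [211.0, 162.0, 160.0, 159.0, 159.0, 157.0, 158.0, 157.0, 159.0, 161.0, 212.0, 210.0, 210.0]
231 [211.0, 163.0, 160.0, 159.0, 158.0, 158.0, 157.0, 159.0, 158.0, 160.0, 211.0, 210.0, 212.0]
232 [210.0, 161.0, 161.0, 159.0, 158.0, 157.0, 159.0, 158.0, 160.0, 161.0, 212.0, 211.0, 212.0]
233 [212.0, 151.0, 151.0, 152.0, 151.0, 151.0, 150.0, 152.0, 152.0, 152.0, 151.0, 153.0, 151.0]
234 [151.0, 150.0, 149.0, 150.0, 150.0, 150.0, 150.0, 151.0, 150.0, 150.0, 150.0, 150.0, 151.0]
235 [148.0, 149.0, 150.0, 150.0, 150.0, 148.0, 148.0, 150.0, 149.0, 149.0, 150.0, 149.0, 149.0]
236 [147.0, 147.0, 147.0, 148.0, 148.0, 147.0, 148.0, 148.0, 148.0, 147.0, 148.0, 148.0, 146.0]
237 [147.0, 147.0, 148.0, 148.0, 147.0, 147.0, 147.0, 147.0, 146.0, 146.0, 146.0, 148.0, 145.0]
238 [146.0, 145.0, 145.0, 145.0, 146.0, 145.0, 146.0, 146.0, 145.0, 145.0, 145.0, 145.0, 146.0]
239 [145.0, 146.0, 145.0, 143.0, 144.0, 144.0, 144.0, 144.0, 145.0, 146.0, 144.0, 144.0, 144.0]
```

The depth picture shows the shut fingertips at row 233, about 28 mm behind the stated TCP and 6 mm above the rod (top edge of the rod still visible to row 232), so they closed over the rod. I'll open, go lower by steps and look.

Emit:
drive_tool(gripper=[0,0,0,0,0,0,0,0], offset=[[0,0,0],[0,0,0],[0,0,0],[0,0,0],[-0.0005,0.005,0],[0,0.005,0],[0,0.005,0],[0,0,0]], turn=[0,0,0,0,0,0,0,0])

```text
time_s: 4.6
eef_pos: [420.4, -297.5, 10.8]
ee_rot: [0.705, -0.704, 0.06, -0.059]
force: [-1.0, -0.2, -0.7]
grip_width: 1.0
```

```bash
cat >> h.py <<'E'
def tips(d,zlim=14):
    A=np.array(ctrl.camera_params('wrist')['tool_from_camera'])
    v,u=np.where((d>60)&(d<190)); k,dist=K('wrist')
    q=cv2.undistortPoints(np.c_[u,v].astype(float).reshape(-1,1,2),k,dist).reshape(-1,2)
    return tw(A,np.c_[q,np.ones(len(q))]*d[v,u][:,None]),u,v
E
python3 - <<'E'
from h import *
s=ctrl.sense(); T=tool(s); print(s['force'],s['grip_width'],s['time_s'],yaw(T))
p,d=ctrl.capture('wrist'); save('w5.png',p); np.savez('w5.npz',p=p,d=d,T=T)
P,u,v=tips(d)
s=(abs(P[:,2])<13)&(abs(P[:,0])>30)&(abs(P[:,0])<60); Q=P[s]; o=np.argsort(-Q[:,1]); print(Q[o[:60:6]].round(1).tolist())
E
```

```text
[-0.98920151 -0.18093598 -0.71494783] 0.9996812304845434 4.6 80.29571400881984
[[-46.3, 12.1, 12.6], [-51.7, 12.0, 11.9], [41.0, 11.8, 11.5], [38.9, 11.7, 12.9], [-32.9, 11.6, 11.4], [56.4, 11.6, 11.6], [-47.1, 11.5, 9.3], [-30.8, 11.5, 12.2], [-35.0, 11.4, 9.3], [47.1, 11.4, 9.5]]
```

View pics/w5.png

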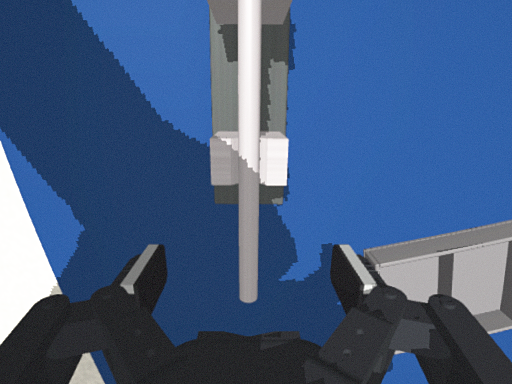

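Emit:
drive_tool(gripper=[0,0,0,0.5,0.8,1,1,1,1,1], offset=[[0,0.006,0],[0,0.006,0],[0,0,0],[0,0,0],[0,0,0],[0,0,0],[0,0,0],[0,0,0],[0,0,0],[0,0,0]], turn=[0,0,0,0,0,0,0,0,0,0], force=60)

```text
time_s: 5.48
eef_pos: [420.9, -298.0, 0.2]
ee_rot: [-0.705, 0.705, -0.06, 0.06]
force: [-1.0, -0.6, 1.7]
grip_width: 0.094
```

```bash
python3 - <<'E'
from h import *
s=ctrl.sense(); T=tool(s); print(s['force'],s['wrist_torque'],s['grip_width'],s['time_s'],yaw(T))
p,d=ctrl.capture('wrist'); save('w6.png',p); np.savez('w6.npz',p=p,d=d,T=T)
P,u,v=tips(d)
for vv in range(222,250,3): 
  m=(v==vv)&(u>=232)&(u<=266); print(vv,P[m][::4,:].round(0).tolist())
E
```

```text
[-1.01046475 -0.6481847   1.74330304] [0.12250116 0.15090751 0.00085927] 0.09398311017833244 5.4833 80.30326598313417
222 [[-10.0, -0.0, 6.0], [-8.0, 1.0, 5.0], [-4.0, -47.0, 26.0], [-2.0, -49.0, 27.0], [-0.0, -49.0, 26.0], [2.0, -48.0, 26.0], [3.0, -47.0, 26.0], [7.0, 0.0, 6.0], [10.0, -0.0, 6.0]]
225 [[-10.0, 1.0, 3.0], [-8.0, 0.0, 4.0], [-4.0, -47.0, 24.0], [-2.0, -48.0, 25.0], [-0.0, -48.0, 24.0], [2.0, -48.0, 24.0], [3.0, -47.0, 24.0], [7.0, -0.0, 4.0], [10.0, 0.0, 3.0]]
228 [[-10.0, 0.0, 1.0], [-8.0, 0.0, 1.0], [-4.0, -48.0, 23.0], [-2.0, -49.0, 24.0], [-0.0, -50.0, 24.0], [2.0, -48.0, 23.0], [3.0, -47.0, 23.0], [7.0, 0.0, 1.0], [10.0, 0.0, 1.0]]
231 [[-10.0, -0.0, -1.0], [-8.0, -1.0, -0.0], [-4.0, -46.0, 21.0], [-2.0, -49.0, 22.0], [-0.0, -49.0, 22.0], [2.0, -48.0, 22.0], [3.0, -48.0, 21.0], [7.0, 0.0, -1.0], [10.0, 0.0, -1.0]]
234 [[-9.0, -30.0, 11.0], [-7.0, -30.0, 12.0], [-4.0, -47.0, 20.0], [-2.0, -48.0, 20.0], [-0.0, -49.0, 21.0], [2.0, -48.0, 20.0], [3.0, -48.0, 20.0], [6.0, -30.0, 11.0], [8.0, -29.0, 11.0]]
237 [[-9.0, -33.0, 11.0], [-6.0, -34.0, 12.0], [-4.0, -47.0, 18
[... 186 characters left out ...]
, 17.0], [-2.0, -49.0, 18.0], [-0.0, -49.0, 17.0], [2.0, -49.0, 17.0], [3.0, -47.0, 17.0], [6.0, -36.0, 11.0], [8.0, -37.0, 11.0]]
243 [[-8.0, -40.0, 11.0], [-6.0, -40.0, 11.0], [-4.0, -47.0, 15.0], [-2.0, -48.0, 15.0], [-0.0, -50.0, 16.0], [2.0, -49.0, 16.0], [3.0, -47.0, 15.0], [6.0, -41.0, 12.0], [8.0, -41.0, 12.0]]
246 [[-8.0, -43.0, 11.0], [-6.0, -43.0, 11.0], [-4.0, -46.0, 13.0], [-2.0, -48.0, 14.0], [-0.0, -50.0, 15.0], [2.0, -49.0, 14.0], [3.0, -48.0, 14.0], [6.0, -43.0, 11.0], [7.0, -44.0, 12.0]]
249 [[-8.0, -47.0, 12.0], [-6.0, -46.0, 11.0], [-4.0, -46.0, 12.0], [-2.0, -49.0, 13.0], [-0.0, -48.0, 13.0], [2.0, -48.0, 12.0], [4.0, -46.0, 12.0], [5.0, -46.0, 11.0], [7.0, -47.0, 12.0]]
```

View pics/w6.png

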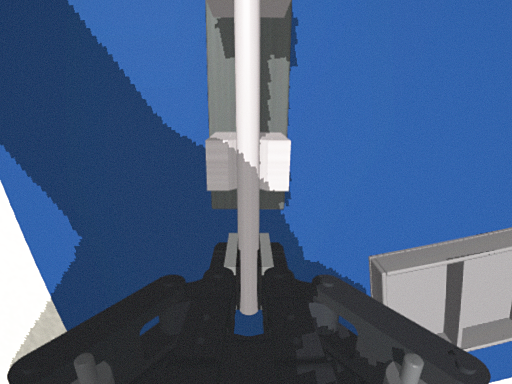

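Emit:
drive_tool(gripper=[1,1,1,1,1,1], offset=[[0,-0.005,0],[0,-0.01,0],[0,-0.02,0],[0,-0.03,0],[0,-0.03,0],[0,0,0]], turn=[0,0,0,0,0,0])

```text
time_s: 6.03
eef_pos: [423.0, -300.1, 101.2]
ee_rot: [-0.702, 0.707, -0.057, 0.062]
force: [1.2, -0.4, -0.4]
grip_width: 0.09
```

```bash
python3 - <<'E'
from h import *
s=ctrl.sense(); T=tool(s); print(s['force'],s['wrist_torque'],s['grip_width'],s['time_s'],yaw(T))
p,d=ctrl.capture('wrist'); save('w7.png',p); np.savez('w7.npz',p=p,d=d,T=T)
P,u,v=tips(d)
for vv in range(5,250,20): 
  m=(v==vv)&(u>=228)&(u<=268)&(d[v,u]<165); q=P[m]; q=q[q[:,1]<-44] if len(q) else q
  print(vv,u[m].min() if m.any() else 0,u[m].max() if m.any() else 0,np.r_[q.mean(0),q[:,1].min()].round(1).tolist() if len(q) else 0)
plan([508,-72,136],95,10)
E
```

```text
[ 1.22674604 -0.3812121  -0.4258502 ] [-0.1365067   0.01309289 -0.04833393] 0.09029479697821195 6.0333 80.31009448335455
5 235 260 [-0.8, -46.9, 112.9, -49.6]
25 235 259 [-0.8, -47.0, 105.9, -48.7]
45 235 260 [-0.4, -46.9, 98.8, -48.9]
65 236 260 [-0.4, -47.2, 91.5, -48.8]
85 236 260 [-0.2, -47.2, 84.1, -49.6]
105 236 260 [-0.3, -47.3, 76.4, -48.6]
125 237 259 [-0.5, -47.4, 68.5, -49.3]
145 237 259 [-0.3, -47.1, 60.3, -48.9]
165 237 259 [-0.3, -47.1, 51.8, -49.3]
185 238 259 [-0.1, -47.4, 43.1, -49.6]
205 238 259 [-0.3, -47.4, 33.9, -48.9]
225 238 259 [-0.3, -47.7, 24.4, -49.5]
245 228 268 [-0.3, -47.6, 14.3, -49.2]
offset [[0.0046, -0.0038, 0.0238], [0.0052, -0.0038, 0.0237], [0.0059, -0.0038, 0.0236], [0.0065, -0.0038, 0.0234], [0.0071, -0.0038, 0.0232], [0.0076, -0.0038, 0.0231], [0.0082, -0.0038, 0.0229], [0.0088, -0.0038, 0.0226], [0.0094, -0.0038, 0.0224], [0.01, -0.0038, 0.0222]] turn -1.47 n 10
```

View pics/w7.png

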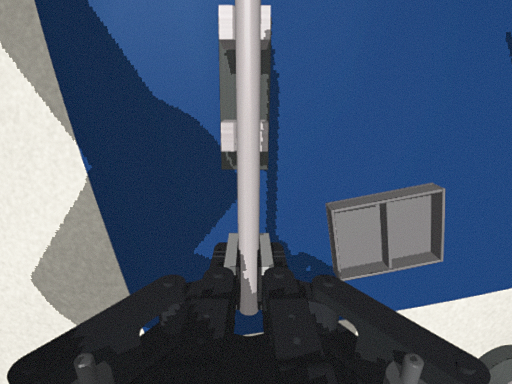

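The rod is held, straight up the image from (248,310) to (248,0), clear of the V-blocks. Moving toward the slide.

Emit:
drive_tool(gripper=[1,1,1,1,1,1,1,1,1,1,1,1], offset=[[0.0046,-0.0038,0.0238],[0.0052,-0.0038,0.0237],[0.0059,-0.0038,0.0236],[0.0065,-0.0038,0.0234],[0.0071,-0.0038,0.0232],[0.0076,-0.0038,0.0231],[0.0082,-0.0038,0.0229],[0.0088,-0.0038,0.0226],[0.0094,-0.0038,0.0224],[0.01,-0.0038,0.0222],[0,0,0],[0,0,0]], turn=[-1.47,-1.47,-1.47,-1.47,-1.47,-1.47,-1.47,-1.47,-1.47,-1.47,0,0])

```text
time_s: 7.08
eef_pos: [506.6, -70.0, 132.6]
ee_rot: [0.707, -0.706, -0.031, 0.032]
force: [-0.9, -0.1, -1.7]
grip_width: 0.091
```

```bash
python3 - <<'E'
from h import *
s=ctrl.sense(); T=tool(s); print(s['force'],s['eef_pos'],s['time_s'],yaw(T))
p,d=ctrl.capture('wrist'); save('w8.png',p); np.savez('w8.npz',p=p,d=d,T=T)
M=cam2w('wrist',T)
for q in ['slide','near_bore','stop','lever_axis','lever_end']:
    r=ctrl.pinpoint('wrist',q)
    print(q,[(round(float(a['score']),2),np.round(tw(M,a['centre'])[0],1).tolist()) for a in r[:3]])
E
```

```text
[-0.92133612 -0.06658117 -1.66317016] [506.59691249 -69.99198914 132.57037983] 7.0833 95.09610253679207
slide [(0.91, [493.5, 64.1, -2.2])]
near_bore [(0.72, [546.9, -0.9, 51.7])]
stop []
lever_axis []
lever_end [(0.32, [545.0, -4.3, 54.9])]
```

View pics/w8.png

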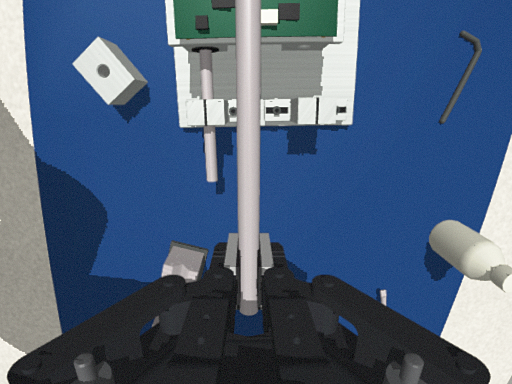

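```bash
python3 - <<'E'
from h import *
f=np.load('w8.npz'); save('w8z.png',cv2.resize(f['p'][0:190,160:370],None,fx=3.8,fy=3.1,interpolation=cv2.INTER_CUBIC))
E
```

```text
(no output)
```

View pics/w8z.png

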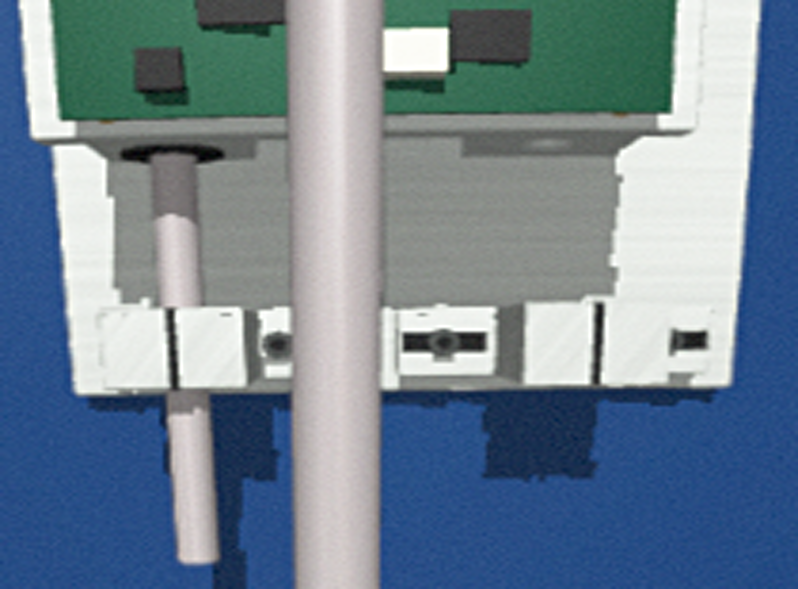

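```bash
python3 - <<'E'
from h import *
f=np.load('w8.npz'); p=f['p'].astype(int);d=f['d'];T=f['T'];M=cam2w('wrist',T); g=p.sum(2)
def dark(v,a,b):
    r=g[v,a:b]; w=np.clip(np.median(r)-r-150,0,None); return (w*np.arange(a,b)).sum()/w.sum() if w.sum() else None
A=[];B=[]
for v in range(101,124,3):
    a=dark(v,197,214); b=dark(v,310,324); print(v,a,b)
    if a: A.append((a,v))
    if b: B.append((b,v))
WA=px2w('wrist',A,z=68,M=M); WB=px2w('wrist',B,z=68,M=M)
print(WA.round(1).tolist()); print(WB.round(1).tolist())
# depth-based top height
for u,v in ((200,105),(200,115),(212,105),(212,115),(308,105),(308,115),(325,105),(325,115)): print(u,v,px2w('wrist',[(u,v)],depth=[np.median(d[v-1:v+2,u-1:u+2])],M=M).round(1))
# front edges of plate z=12
E=[]
for u in list(range(270,350,8))+list(range(182,200,6)):
    col=g[120:140,u]; k=np.argmax(-(np.diff(col))); E.append((u,120+k+0.5))
print(E); W=px2w('wrist',E,z=12,M=M); print(W.round(1).tolist()); c=np.polyfit(W[:,0],W[:,1],1); print(c,np.degrees(np.arctan(c[0]))+90)
# fitted rod centreline, top of the rod: use centre at z=50
C=[]
for v in list(range(60,95,5))+list(range(135,180,5)):
    r=p[v,195:222]; m=(r[:,0]>r[:,2]*0.9)&(r.sum(1)>200); i=np.where(m)[0]+195
    if len(i)>5: C.append(((i.min()+i.max())/2,v,i.min(),i.max()))
print(C); W=px2w('wrist',[c[:2] for c in C],z=50,M=M); print(W.round(1).tolist()); c=np.polyfit(W[:,1],W[:,0],1); print(c,90-np.degrees(np.arctan(c[0])))
E
```

```text
101 204.3186046511628 317.2190231362468
104 204.47911227154046 317.16041131105396
107 204.5890625 317.0374655647383
110 204.78398983481574 317.0153256704981
113 205.02380952380952 316.81773399014776
116 205.12114014251782 316.58970358814355
119 205.31660692951016 316.5419901199718
122 205.35260770975057 316.3210621605311
[[465.2, 6.3, 68.0], [465.5, 4.0, 68.0], [465.7, 1.8, 68.0], [465.9, -0.5, 68.0], [466.2, -2.8, 68.0], [466.4, -5.1, 68.0], [466.7, -7.3, 68.0], [466.9, -9.7, 68.0]]
[[552.6, 14.4, 68.0], [552.9, 12.1, 68.0], [553.2, 9.9, 68.0], [553.5, 7.6, 68.0], [553.7, 5.3, 68.0], [553.8, 3.0, 68.0], [554.2, 0.8, 68.0], [554.3, -1.6, 68.0]]
200 105 [[461.9   3.   67.4]]
200 115 [[462.3  -4.6  67.8]]
212 105 [[471.3   3.8  67.3]]
212 115 [[471.8  -3.8  67.8]]
308 105 [[546.1  10.7  67.1]]
308 115 [[547.2   3.1  66.8]]
325 105 [[559.5  12.   66.8]]
325 115 [[560.6   4.5  67.2]]
[(270, np.float64(120.5)), (278, np.float64(120.5)), (286, np.float64(120.5)), (294, np.float64(125.5)), (302, np.float64(123.5)), (310, np.float64(123.5)), (318, np.float64(123.5)), (326, np.float64(123.5))
[... 1041 characters left out ...]
4(205), np.int64(215)), (np.float64(211.0), 155, np.int64(206), np.int64(216)), (np.float64(211.0), 160, np.int64(206), np.int64(216)), (np.float64(211.0), 165, np.int64(206), np.int64(216)), (np.float64(211.0), 170, np.int64(206), np.int64(216)), (np.float64(212.0), 175, np.int64(207), np.int64(217))]
[[463.8, 38.6, 50.0], [464.0, 34.8, 50.0], [464.2, 31.0, 50.0], [464.5, 27.1, 50.0], [464.7, 23.2, 50.0], [464.9, 19.3, 50.0], [465.1, 15.3, 50.0], [468.0, -21.6, 50.0], [468.6, -25.8, 50.0], [469.3, -30.1, 50.0], [469.5, -34.5, 50.0], [470.7, -38.8, 50.0], [470.9, -43.2, 50.0], [471.1, -47.7, 50.0], [471.4, -52.3, 50.0], [472.5, -56.8, 50.0]]
[-8.87716121e-02  4.66805004e+02] 95.0729410034619
```

```bash
cat >> h.py <<'E'
def rodfit(d):
    P,u,v=tips(d); out=[]
    for vv in range(3,236,4):
        m=(v==vv)&(u>=225)&(u<=272)&(P[:,1]<-40)&(abs(P[:,0])<8); q=P[m]
        if len(q)<8: continue
        top=np.percentile(q[:,1],20); xx=np.sort(q[:,0]); out.append([q[:,2].mean(),(xx[0]+xx[-1])/2,q[:,1].mean()])
    o=np.array(out); return np.polyfit(o[:,0],o[:,1],1),np.polyfit(o[:,0],o[:,2],1),len(o)
E
python3 - <<'E'
from h import *
for n in ('w6','w7','w8'):
    f=np.load(n+'.npz'); a,b,k=rodfit(f['d']); T=f['T']
    print(n,a.round(4),b.round(4),k,'pitch tool z',T[2,2].round(4),'tilt xz',T[2,0].round(4))
E
```

```text
w6 [-0.0092  0.2059] [-1.62000e-02 -4.66218e+01] 59 pitch tool z -0.0 tilt xz -0.0002
w7 [-0.0063  0.1745] [ 5.60000e-03 -4.75416e+01] 59 pitch tool z -0.0063 tilt xz 0.008
w8 [-0.0054  0.1586] [ 5.30000e-03 -4.74909e+01] 59 pitch tool z 0.0003 tilt xz -0.001
```

```bash
python3 - <<'E'
from h import *
plan([573.7,-188.6,110],95.7,6)
E
```

```text
offset [[0.0095, 0.0038, -0.0204], [0.0094, 0.0038, -0.0204], [0.0094, 0.0038, -0.0205], [0.0093, 0.0038, -0.0205], [0.0093, 0.0038, -0.0205], [0.0092, 0.0038, -0.0205]] turn -0.13 n 6
```

Emit:
drive_tool(gripper=[1,1,1,1,1,1,1,1,1,1,1,1,1], offset=[[0.0094,0.0038,-0.0205],[0.0094,0.0038,-0.0205],[0.0094,0.0038,-0.0205],[0.0094,0.0038,-0.0205],[0.0094,0.0038,-0.0205],[0.0094,0.0038,-0.0205],[0,0.02,0],[0,0.025,0],[0,0.025,0],[0,0.015,0],[0,0.008,0],[0,0,0],[0,0,0]], turn=[-0.1,-0.1,-0.1,-0.1,-0.1,-0.1,0,0,0,0,0,0,0])

```text
time_s: 8.47
eef_pos: [574.4, -188.5, 17.8]
ee_rot: [-0.706, 0.706, 0.035, -0.034]
force: [0.1, -0.0, -0.5]
grip_width: 0.096
```

```bash
cat >> h.py <<'E'
N=np.array([546.6,-3.2,50.]); TH=96.0
RODX=(-0.0054,0.16); RODY=(0.0053,-44.6); NZ=175.3
def frame(): 
    a=np.radians(TH); F=np.eye(4); F[:2,0]=[np.cos(a),np.sin(a)]; F[:2,1]=[-np.sin(a),np.cos(a)]; F[:3,3]=N; F[:3,3]-=F[:3,:3]@np.array([-75,-40,50.]); return F
def state(pr=True):
    s=ctrl.sense(); T=tool(s); Fi=np.linalg.inv(frame())
    n=tw(Fi@T,[RODX[0]*NZ+RODX[1],RODY[0]*NZ+RODY[1],NZ])[0]; g=tw(Fi@T,[RODX[1],RODY[1],0])[0]
    f=Fi[:3,:3]@s['force']
    print('t',round(s['time_s'],2),'nose(slide)',n.round(2),'grasp',g.round(2),'yaw rel',round(yaw(T)-TH,2),'F(slide)',f.round(1),'tq',(Fi[:3,:3]@s['wrist_torque']).round(2),'w',round(s['grip_width'],3),'eef',s['eef_pos'].round(1))
    return s,T
E
python3 - <<'E'
from h import *
s,T=state()
p,d=ctrl.capture('wrist'); save('w9.png',p); np.savez('w9.npz',p=p,d=d,T=T); print(rodfit(d))
p,d=ctrl.capture('side'); save('s9.png',cv2.resize(p[170:300,160:340],None,fx=4,fy=4,interpolation=cv2.INTER_CUBIC))
print(T[2].round(4))
state()
E
```

```text
t 8.47 nose(slide) [-86.91 -48.8   61.44] grasp [-262.21  -48.44   62.43] yaw rel -0.43 F(slide) [-0.  -0.1 -0.5] tq [ 0.03  0.09 -0.02] w 0.096 eef [ 574.4 -188.5   17.8]
(array([-0.00366506,  0.14857001]), array([ 4.08829421e-03, -4.74017904e+01]), 59)
[ 5.00000e-04 -1.00000e+00 -3.00000e-04  1.78293e+01]
t 8.57 nose(slide) [-87.   -49.16  62.11] grasp [-262.3   -48.84   63.27] yaw rel -0.41 F(slide) [-0.7 -0.8 -1.2] tq [-0.    0.07 -0.  ] w 0.09 eef [ 574.9 -188.6   18.7]
```

View pics/w9.png

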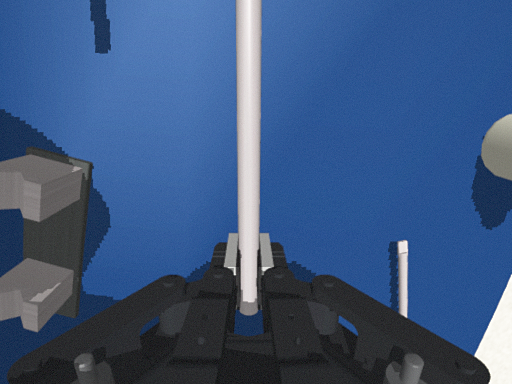

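View pics/s9.png

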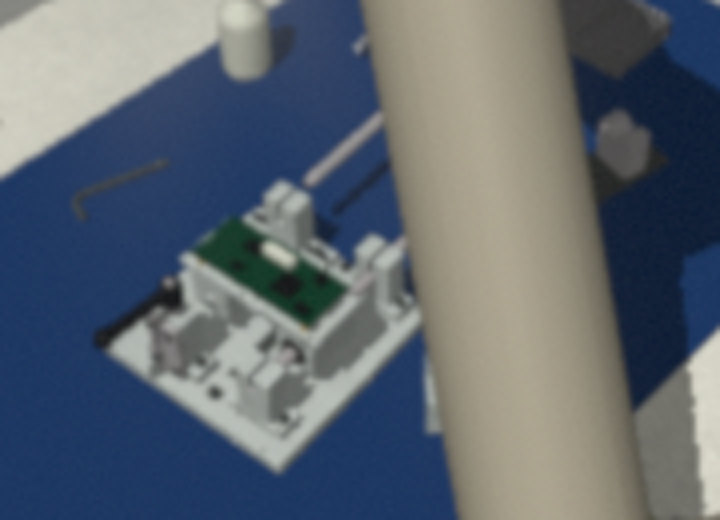

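Emit:
drive_tool(gripper=[1,1,1,1], offset=[[-0.0012,0.005,0],[0,0.0067,0],[0,0,0],[0,0,0]], turn=[0,0,0,0])

```text
time_s: 8.9
eef_pos: [572.8, -188.1, 5.2]
ee_rot: [0.706, -0.706, -0.034, 0.035]
force: [-0.5, -0.0, -0.8]
grip_width: 0.093
```

```bash
python3 - <<'E'
from h import *
state()
p,d=ctrl.capture('side'); a=p[190:250,210:290]; save('s10.png',cv2.resize(a,None,fx=9,fy=9,interpolation=cv2.INTER_CUBIC))
s,T=state()
n=tw(T,[RODX[0]*NZ+RODX[1],RODY[0]*NZ+RODY[1],NZ])
F=frame(); print('nose px',w2px('side',n),'mid rod',w2px('side',tw(T,[0,RODY[1],100])))
print('loose mouth', w2px('side',tw(F,[-75,-47.7,50])),'block corners top',w2px('side',tw(F,[[-75,-62.7,68],[-75,-32.7,68],[-55,-62.7,68],[-55,-32.7,68]])).round(1).tolist(), 'fixed', w2px('side',tw(F,[[-75,25,68],[-75,55,68],[-55,25,68],[-55,55,68]])).round(1).tolist())
E
```

```text
t 8.9 nose(slide) [-86.34 -47.18  48.96] grasp [-261.65  -46.88   49.8 ] yaw rel -0.41 F(slide) [ 0.   0.5 -0.8] tq [ 0.02  0.1  -0.03] w 0.093 eef [ 572.8 -188.1    5.2]
t 8.95 nose(slide) [-86.43 -47.36  49.21] grasp [-261.73  -47.07   50.11] yaw rel -0.4 F(slide) [-0.6 -0.  -1. ] tq [-0.02  0.1  -0.01] w 0.091 eef [ 573.  -188.2    5.5]
nose px [[236.35065622 218.71345714]] mid rod [[251.66277968 204.75381959]]
loose mouth [[233.81691877 220.66063206]] block corners top [[229.8, 214.4], [237.3, 218.8], [225.4, 218.2], [232.9, 222.8]] fixed [[252.3, 227.7], [260.4, 232.5], [248.0, 231.8], [256.1, 236.7]]
```

View pics/s10.png

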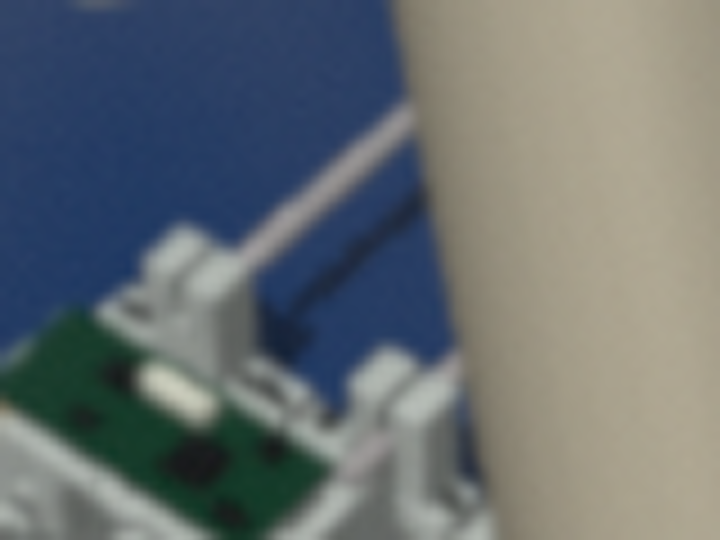

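Emit:
drive_tool(gripper=[1,1,1,1,1,1,1], offset=[[0.0003,-0.0003,0.003],[0,0,0.003],[0,0,0.002],[0,0,0.002],[0,0,0.0015],[0,0,0.0015],[0,0,0]], turn=[0,0,0,0,0,0,0], force=45)

```text
time_s: 9.53
eef_pos: [572.0, -175.0, 5.9]
ee_rot: [0.706, -0.706, -0.035, 0.035]
force: [-0.2, -0.2, -0.7]
grip_width: 0.093
```

```bash
python3 -c "
from h import *
state()"
```

```text
t 9.53 nose(slide) [-73.18 -47.75  49.61] grasp [-248.48  -47.51   50.52] yaw rel -0.39 F(slide) [-0.1  0.2 -0.7] tq [-0.02  0.06  0.02] w 0.093 eef [ 572.  -175.     5.9]
```

Emit:
drive_tool(gripper=[1,1,1,1,1], offset=[[0,0,0.0015],[0,0,0.0015],[0,0,0.0015],[0,0,0.0015],[0,0,0]], turn=[0,0,0,0,0])

```text
time_s: 9.95
eef_pos: [571.4, -169.0, 5.9]
ee_rot: [0.706, -0.706, -0.035, 0.035]
force: [0.8, 0.1, -0.7]
grip_width: 0.093
```

```bash
python3 -c "
from h import *
state()"
```

```text
t 9.95 nose(slide) [-67.16 -47.79  49.59] grasp [-242.46  -47.54   50.49] yaw rel -0.39 F(slide) [ 0.1 -0.8 -0.7] tq [-0.03  0.05  0.02] w 0.093 eef [ 571.4 -169.     5.9]
```

Emit:
drive_tool(gripper=[1,1,1,1,1,1], offset=[[0,0,0.0015],[0,0,0.0015],[0,0,0.0015],[0,0,0.0015],[0,0,0.001],[0,0,0]], turn=[0,0,0,0,0,0])

```text
time_s: 10.45
eef_pos: [570.8, -162.1, 5.9]
ee_rot: [0.706, -0.706, -0.035, 0.035]
force: [-0.5, 0.5, -0.8]
grip_width: 0.091
```

```bash
python3 -c "
from h import *
state()"
```

```text
t 10.45 nose(slide) [-60.25 -47.84  49.59] grasp [-235.55  -47.57   50.5 ] yaw rel -0.4 F(slide) [ 0.6  0.4 -0.8] tq [-0.    0.05 -0.01] w 0.091 eef [ 570.8 -162.1    5.9]
```

Emit:
drive_tool(gripper=[1,1,1,1,1,1,1,1], offset=[[-0.001,0,0],[-0.001,0,0],[-0.001,0,0],[-0.001,0,0],[-0.001,0,0],[-0.001,0,0],[-0.001,0,0],[0,0,0]], turn=[0,0,0,0,0,0,0,0])

```text
time_s: 11.12
eef_pos: [563.7, -163.1, 5.9]
ee_rot: [-0.706, 0.706, 0.034, -0.035]
force: [1.1, -0.0, -0.9]
grip_width: 0.094
```

```bash
python3 -c "
from h import *
state()
T=tool()
p,d=ctrl.capture('wrist'); save('w11.png',p); np.savez('w11.npz',p=p,d=d,T=T); print(rodfit(d)); state()"
```

```text
t 11.12 nose(slide) [-60.52 -40.73  49.6 ] grasp [-235.82  -40.43   50.54] yaw rel -0.41 F(slide) [-0.1 -1.1 -0.9] tq [-0.12  0.07 -0.18] w 0.094 eef [ 563.7 -163.1    5.9]
(array([0.01152359, 0.02090311]), array([ 2.29702109e-03, -4.74305294e+01]), 59)
t 11.17 nose(slide) [-60.5  -40.74  49.58] grasp [-235.8   -40.46   50.52] yaw rel -0.4 F(slide) [ 0.1 -0.5 -1.1] tq [-0.13  0.1  -0.16] w 0.095 eef [ 563.7 -163.1    5.9]
```

View pics/w11.png

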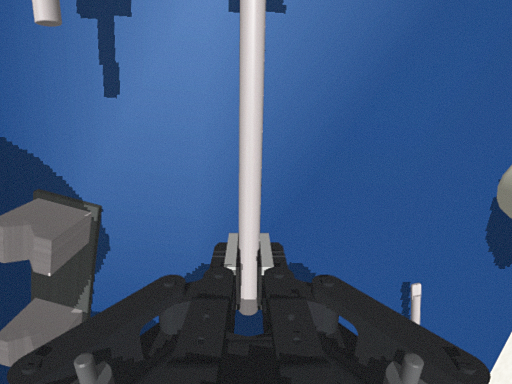

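Emit:
drive_tool(gripper=[1,1,1,1], offset=[[0,0,0],[0,0,0],[0,0,0],[0,0,0]], turn=[-0.35,-0.35,-0.4,0])

```text
time_s: 11.5
eef_pos: [563.8, -163.0, 5.9]
ee_rot: [0.706, -0.706, -0.041, 0.042]
force: [1.1, 0.7, -1.4]
grip_width: 0.092
```

```bash
cat >> h.py <<'E'
def look(n):
    s,T=state(); p,d=ctrl.capture('wrist'); save(n+'.png',p); np.savez(n+'.npz',p=p,d=d,T=T)
    a,b,k=rodfit(d); Fi=np.linalg.inv(frame())
    P=tw(Fi@T,[[a[0]*z+a[1],b[0]*z+b[1]+3.0,z] for z in (0,NZ)]); dv=P[1]-P[0]
    print('fit',a.round(4),b.round(4),'nose',P[1].round(2),'grasp',P[0].round(2),'rod yaw deg',np.degrees(np.arctan2(dv[1],dv[0])).round(2),'pitch',np.degrees(np.arctan2(dv[2],dv[0])).round(2))
    return p,d,T
E
python3 -c "
from h import *
look('w12')"
```

```text
t 11.5 nose(slide) [-60.47 -37.38  49.57] grasp [-235.74  -40.57   50.5 ] yaw rel 0.73 F(slide) [ 0.5 -1.1 -1.4] tq [-0.11  0.07 -0.12] w 0.092 eef [ 563.8 -163.     5.9]
fit [0.012  0.0112] [ 4.10000e-03 -4.75456e+01] nose [-60.43 -40.29  49.72] grasp [-235.74  -40.43   50.44] rod yaw deg 0.05 pitch -0.23
```

Emit:
drive_tool(gripper=[1,1,1,1,1,1,1,1,1], offset=[[0,0,0.0015],[0,0,0.0015],[0,0,0.0015],[0,0,0.0015],[0,0,0.0015],[0,0,0.0015],[0,0,0.0015],[0,0,0.0015],[0,0,0]], turn=[0,0,0,0,0,0,0,0,0])

```text
time_s: 12.3
eef_pos: [562.4, -150.8, 5.9]
ee_rot: [0.706, -0.706, -0.041, 0.041]
force: [1.4, 0.4, -0.9]
grip_width: 0.089
```

```bash
python3 -c "
from h import *
look('w13')"
```

```text
t 12.3 nose(slide) [-48.13 -37.41  49.62] grasp [-223.4   -40.49   50.52] yaw rel 0.7 F(slide) [ 0.3 -1.4 -0.9] tq [-0.18 -0.09 -0.28] w 0.089 eef [ 562.4 -150.8    5.9]
fit [0.0107 0.0655] [ 2.60000e-03 -4.75058e+01] nose [-48.1  -40.13  49.99] grasp [-223.41  -40.4    50.42] rod yaw deg 0.09 pitch -0.14
```

Emit:
drive_tool(gripper=[1,1,1,1,1,1,1,1,1], offset=[[0,0,0.0015],[0,0,0.0015],[0,0,0.0015],[0.0001,0,0.0015],[0,0,0.0015],[0,0,0.0015],[0,0,0.0015],[0.0001,0,0.0015],[0,0,0]], turn=[0,0,0,0,0,0,0,0,0])

```text
time_s: 13.1
eef_pos: [561.1, -138.8, 5.9]
ee_rot: [0.706, -0.706, -0.041, 0.041]
force: [0.8, 0.4, -0.8]
grip_width: 0.096
```

```bash
python3 -c "
from h import *
look('w14')"
```

```text
t 13.1 nose(slide) [-36.1  -37.35  49.57] grasp [-211.38  -40.46   50.45] yaw rel 0.71 F(slide) [ 0.3 -0.8 -0.8] tq [-0.22 -0.07 -0.27] w 0.096 eef [ 561.1 -138.8    5.9]
fit [0.0108 0.0606] [ 2.60000e-03 -4.75025e+01] nose [-36.07 -40.09  49.94] grasp [-211.38  -40.36   50.36] rod yaw deg 0.09 pitch -0.14
```

View pics/w14.png

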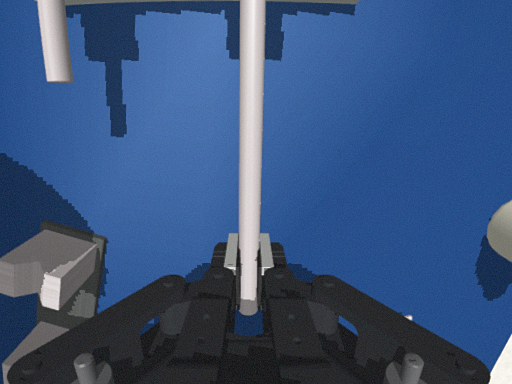

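Emit:
drive_tool(gripper=[1,1,1,1,1,1,1,1,1,1,1], offset=[[0,0,0.002],[0,0,0.002],[0,0,0.002],[0.0001,0,0.002],[0,0,0.002],[0,0,0.002],[0,0,0.002],[0.0001,0,0.002],[0,0,0.002],[0,0,0.002],[0,0,0]], turn=[0,0,0,0,0,0,0,0,0,0,0])

```text
time_s: 14.07
eef_pos: [559.0, -118.8, 5.9]
ee_rot: [0.706, -0.706, -0.041, 0.041]
force: [0.2, 1.3, -0.4]
grip_width: 0.09
```

```bash
python3 -c "
from h import *
look('w15')"
```

```text
t 14.07 nose(slide) [-16.02 -37.34  49.61] grasp [-191.29  -40.45   50.5 ] yaw rel 0.71 F(slide) [ 1.3 -0.4 -0.4] tq [-0.23 -0.05 -0.19] w 0.09 eef [ 559.  -118.8    5.9]
fit [0.0109 0.055 ] [ 4.50000e-03 -4.76048e+01] nose [-15.98 -40.08  49.76] grasp [-191.29  -40.34   50.51] rod yaw deg 0.08 pitch -0.24
```

View pics/w15.png

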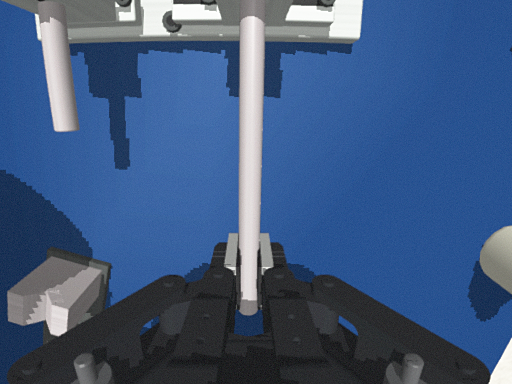

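Emit:
drive_tool(gripper=[1,1,1,1,1,1,1,1,1,1,1], offset=[[0,0,0.002],[0,0,0.002],[0,0,0.002],[0.0001,0,0.002],[0,0,0.002],[0,0,0.002],[0,0,0.002],[0.0001,0,0.002],[0,0,0.002],[0,0,0.002],[0,0,0]], turn=[0,0,0,0,0,0,0,0,0,0,0])

```text
time_s: 15.03
eef_pos: [556.9, -98.9, 5.9]
ee_rot: [0.706, -0.706, -0.041, 0.041]
force: [2.2, 1.9, -0.6]
grip_width: 0.096
```

```bash
python3 -c "
from h import *
look('w16')"
```

```text
t 15.03 nose(slide) [  3.98 -37.27  49.61] grasp [-171.3   -40.39   50.49] yaw rel 0.71 F(slide) [ 1.6 -2.3 -0.6] tq [-0.18 -0.03 -0.19] w 0.096 eef [556.9 -98.9   5.9]
fit [-0.0029  0.6902] [ -0.1333 -40.9725] nose [  3.99 -38.24  67.28] grasp [-171.29  -40.92   43.87] rod yaw deg 0.88 pitch 7.61
```

View pics/w16.png

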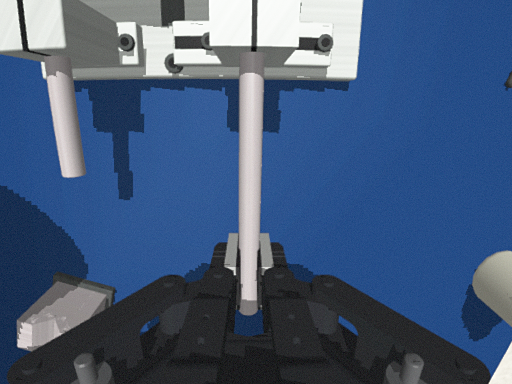

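```bash
cat >> h.py <<'E'
def slots(n,rows,a,b):
    f=np.load(n+'.npz'); g=f['p'].astype(int).sum(2); M=cam2w('wrist',f['T'])
    def dark(v,l,h):
        r=g[v,l:h]; w=np.clip(np.median(r)-r-150,0,None); return (w*np.arange(l,h)).sum()/w.sum()
    A=px2w('wrist',[(dark(v,*a),v) for v in rows],z=68,M=M); B=px2w('wrist',[(dark(v,*b),v) for v in rows],z=68,M=M)
    Fi=np.linalg.inv(frame()); A=tw(Fi,A);B=tw(Fi,B); print('fixed slot y',A[:,1].round(2),'loose',B[:,1].round(2),'sep',(A-B)[:,1].mean().round(2))
E
python3 -c "
from h import *
slots('w16',range(8,40,6),(10,42),(244,266))"
```

```text
fixed slot y [39.56 39.61 39.62 39.53 39.48 39.58] loose [-40.62 -40.65 -40.65 -40.67 -40.69 -40.66] sep 80.22
```

Emit:
drive_tool(gripper=[1,1,1,1,1,1,1,1,1,1,1,1,1], offset=[[0.0001,0,0.002],[0,0,0.002],[0,0,0.002],[0.0001,0,0.002],[0,0,0.002],[0,0,0.002],[0,0,0.002],[0.0001,0,0.002],[0,0,0.002],[0,0,0.002],[0,0,0.002],[0,0,0.002],[0,0,0]], turn=[0,0,0,0,0,0,0,0,0,0,0,0,0])

```text
time_s: 16.17
eef_pos: [554.4, -75.1, 5.9]
ee_rot: [0.706, -0.706, -0.041, 0.041]
force: [2.1, 0.8, -1.3]
grip_width: 0.096
```

```bash
python3 -c "
from h import *
look('w17')"
```

```text
t 16.17 nose(slide) [ 27.97 -37.28  49.61] grasp [-147.31  -40.4    50.5 ] yaw rel 0.71 F(slide) [ 0.6 -2.2 -1.3] tq [-0.21 -0.07 -0.12] w 0.096 eef [554.4 -75.1   5.9]
fit [0.0039 0.222 ] [ -0.0586 -46.7632] nose [ 27.99 -38.97  59.97] grasp [-147.31  -40.46   49.66] rod yaw deg 0.49 pitch 3.37
```

View pics/w17.png

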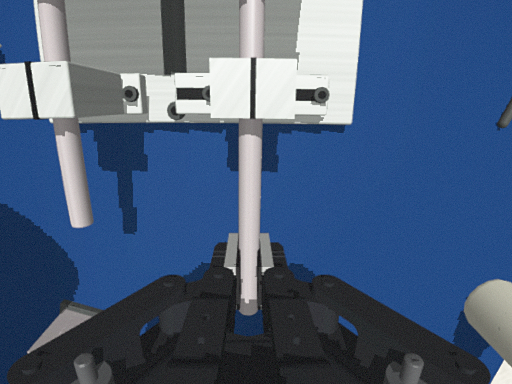

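Emit:
drive_tool(gripper=[1,1,1,1,1,1,1,1,1,1,1,1], offset=[[0.0001,0,0.002],[0,0,0.002],[0,0,0.002],[0.0001,0,0.002],[0,0,0.002],[0,0,0.002],[0,0,0.002],[0.0001,0,0.002],[0,0,0.002],[0,0,0.002],[0,0,0.002],[0,0,0]], turn=[0,0,0,0,0,0,0,0,0,0,0,0])

```text
time_s: 17.22
eef_pos: [552.2, -53.2, 5.9]
ee_rot: [0.706, -0.706, -0.041, 0.041]
force: [2.1, 0.9, -0.2]
grip_width: 0.089
```

```bash
python3 -c "
from h import *
look('w18')"
```

```text
t 17.22 nose(slide) [ 49.98 -37.35  49.62] grasp [-125.3   -40.47   50.51] yaw rel 0.71 F(slide) [ 0.6 -2.2 -0.2] tq [-0.2  -0.08 -0.12] w 0.089 eef [552.2 -53.2   5.9]
fit [0.0028 0.1446] [ 2.5100e-02 -5.2669e+01] nose [ 50.   -38.77  51.21] grasp [-125.3   -40.46   55.58] rod yaw deg 0.55 pitch -1.43
```

View pics/w18.png

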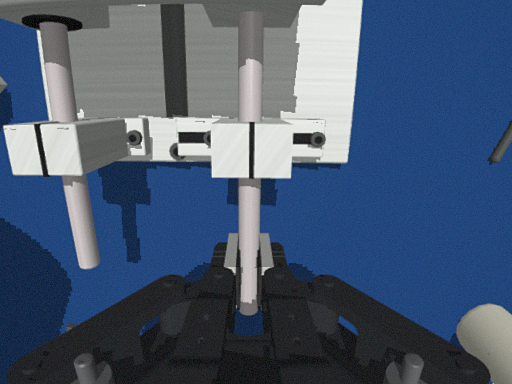

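Emit:
drive_tool(gripper=[1,1,1,1,1,1,1,1,1,1], offset=[[0.0001,0,0.0015],[0,0,0.0015],[0,0,0.001],[0,0,0.001],[0,0,0.001],[0,0,0.001],[0,0,0.001],[0.0001,0,0.001],[0,0,0.001],[0,0,0]], turn=[0,0,0,0,0,0,0,0,0,0])

```text
time_s: 18.1
eef_pos: [551.2, -43.4, 5.9]
ee_rot: [0.706, -0.706, -0.041, 0.041]
force: [0.8, 1.1, -0.7]
grip_width: 0.092
```

```bash
python3 -c "
from h import *
state()"
```

```text
t 18.1 nose(slide) [ 59.79 -37.38  49.55] grasp [-115.48  -40.49   50.46] yaw rel 0.71 F(slide) [ 1.  -0.9 -0.7] tq [-0.14  0.01 -0.07] w 0.092 eef [551.2 -43.4   5.9]
```

Emit:
drive_tool(gripper=[1,1,1,1,1,1,1,1,1,1,1], offset=[[0,0,0.001],[0,0,0.001],[0,0,0.001],[0,0,0.001],[0.0001,0,0.001],[0,0,0.001],[0,0,0.001],[0,0,0.001],[0,0,0.001],[0,0,0.001],[0,0,0]], turn=[0,0,0,0,0,0,0,0,0,0,0])

```text
time_s: 19.02
eef_pos: [550.1, -33.5, 5.9]
ee_rot: [0.706, -0.706, -0.041, 0.041]
force: [1.2, 0.1, -1.0]
grip_width: 0.092
```

```bash
python3 -c "
from h import *
look('w19')"
```

```text
t 19.02 nose(slide) [ 69.78 -37.41  49.59] grasp [-105.5   -40.5    50.49] yaw rel 0.7 F(slide) [ 0.  -1.2 -1. ] tq [-0.08 -0.02 -0.06] w 0.092 eef [550.1 -33.5   5.9]
fit [-0.0009  0.2078] [ -0.2836 -39.9835] nose [ 69.78 -38.25  92.62] grasp [-105.5   -40.55   42.88] rod yaw deg 0.75 pitch 15.84
```

View pics/w19.png

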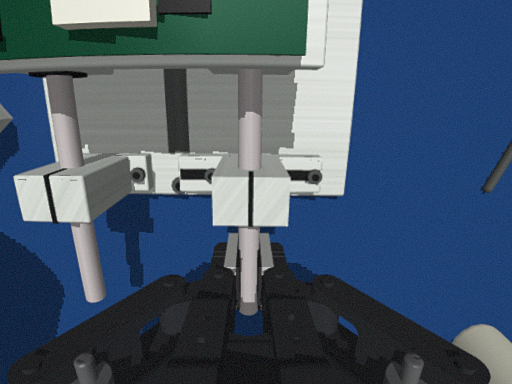

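Emit:
drive_tool(gripper=[1,1,1,1,1], offset=[[0,0,0.001],[0,0,0.001],[0,0,0.001],[0,0,0.0007],[0,0,0]], turn=[0,0,0,0,0])

```text
time_s: 19.48
eef_pos: [549.7, -29.9, 5.9]
ee_rot: [0.706, -0.706, -0.041, 0.041]
force: [2.1, 1.2, -1.2]
grip_width: 0.091
```

```bash
python3 -c "
from h import *
p,d,T=look('w20')
M=cam2w('wrist',T);Fi=np.linalg.inv(frame())
save('w20z.png',cv2.resize(p[270:330,60:280],None,fx=3.6,fy=8,interpolation=cv2.INTER_CUBIC))
"
```

```text
t 19.48 nose(slide) [ 73.41 -37.4   49.59] grasp [-101.87  -40.48   50.51] yaw rel 0.7 F(slide) [ 1.  -2.2 -1.2] tq [-0.15 -0.02 -0.14] w 0.091 eef [549.7 -29.9   5.9]
fit [-0.0017  0.2231] [ -0.3414 -37.92  ] nose [ 73.41 -38.11 100.68] grasp [-101.86  -40.55   40.83] rod yaw deg 0.8 pitch 18.85
```

View pics/w20z.png

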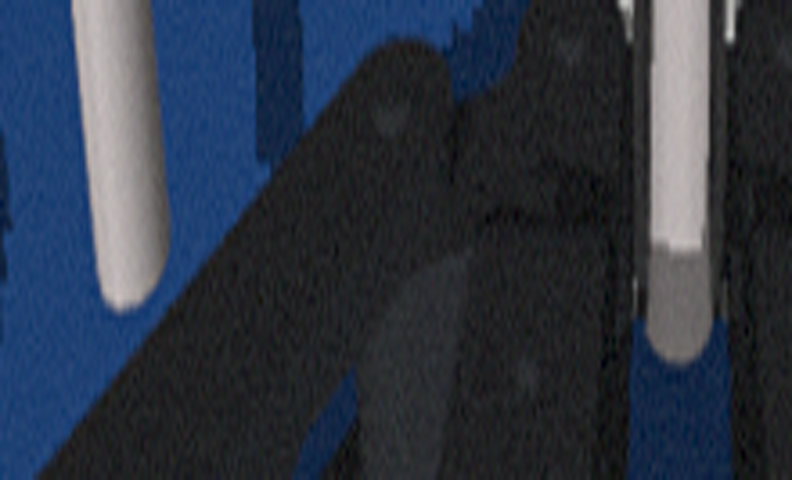

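```bash
cat >> h.py <<'E'
def tails(n,a,b):
    f=np.load(n+'.npz'); M=cam2w('wrist',f['T']); print(tw(np.linalg.inv(frame()),px2w('wrist',[a,b],z=50,M=M)).round(2))
E
python3 -c "
from h import *
tails('w20',(94.7,309),(248.9,315.3))"
```

```text
[[-129.38   41.37   50.  ]
 [-130.68  -41.03   50.  ]]
```

Emit:
drive_tool(gripper=[1,1,1], offset=[[0,0,0.0005],[0,0,0.0005],[0,0,0]], turn=[0,0,0])

```text
time_s: 19.78
eef_pos: [549.6, -29.0, 5.9]
ee_rot: [-0.706, 0.706, 0.041, -0.041]
force: [0.5, -0.7, -0.8]
grip_width: 0.09
```

```bash
python3 -c "
from h import *
state()"
```

```text
t 19.78 nose(slide) [ 74.27 -37.39  49.57] grasp [-101.01  -40.46   50.5 ] yaw rel 0.69 F(slide) [-0.7 -0.4 -0.8] tq [-0.1  -0.02 -0.12] w 0.09 eef [549.6 -29.    5.9]
```

Emit:
drive_tool(gripper=[1,1,1], offset=[[0,0,0.0005],[0,0,0.0005],[0,0,0]], turn=[0,0,0])

```text
time_s: 20.03
eef_pos: [549.7, -28.6, 6.0]
ee_rot: [-0.706, 0.706, 0.041, -0.041]
force: [1.3, -4.4, -1.1]
grip_width: 0.09
```

```bash
python3 -c "
from h import *
state()"
```

```text
t 20.03 nose(slide) [ 74.76 -37.44  49.51] grasp [-100.52  -40.54   50.61] yaw rel 0.71 F(slide) [-4.6 -0.8 -1.1] tq [-0.04  0.83  0.03] w 0.09 eef [549.7 -28.6   6. ]
```

Emit:
drive_tool(gripper=[1,1], offset=[[0,0,0.0005],[0,0,0]], turn=[0,0])

```text
time_s: 20.2
eef_pos: [549.8, -28.5, 6.1]
ee_rot: [-0.705, 0.706, 0.042, -0.041]
force: [0.5, -8.2, -1.3]
grip_width: 0.097
```

```bash
python3 -c "
from h import *
p,d,T=look('w21')
save('w21z.png',cv2.resize(p[270:330,60:280],None,fx=3.6,fy=8,interpolation=cv2.INTER_CUBIC))
"
```

```text
t 20.2 nose(slide) [ 74.84 -37.56  49.52] grasp [-100.43  -40.65   50.73] yaw rel 0.7 F(slide) [-8.2  0.4 -1.3] tq [-0.03  1.22 -0.02] w 0.097 eef [549.8 -28.5   6.1]
fit [-0.0021  0.2208] [ -0.3532 -37.7017] nose [ 74.93 -38.17 102.47] grasp [-100.45  -40.72   40.84] rod yaw deg 0.83 pitch 19.36
```

View pics/w21z.png

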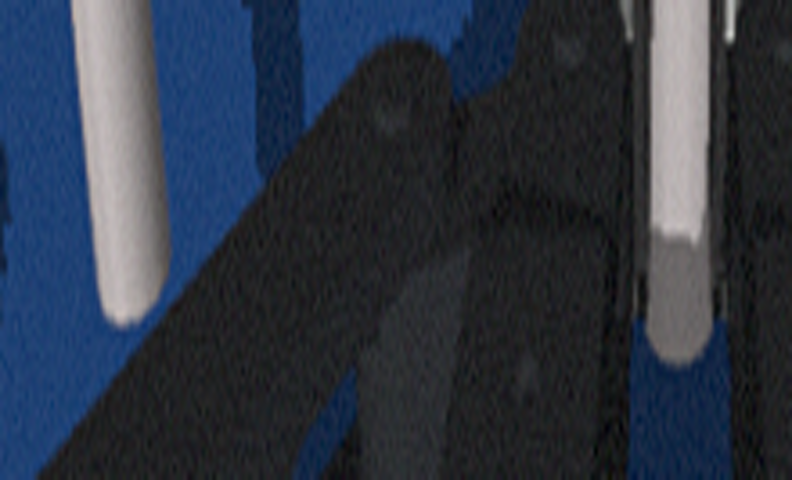

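Emit:
drive_tool(gripper=[0.6,0.4,0.4,0.4,0.4,0.4,0.4,0.4,0.4,0.4,0.4], offset=[[0,0,0],[0,0,0],[0,0,0],[0,0,0],[0,0,0],[0,-0.01,0],[0,-0.02,0],[0,-0.03,0],[0,-0.03,0],[0,-0.02,0],[0,0,0]], turn=[0,0,0,0,0,0,0,0,0,0,0])

```text
time_s: 21.17
eef_pos: [551.5, -28.0, 121.1]
ee_rot: [-0.705, 0.707, 0.044, -0.039]
force: [0.2, 0.3, -0.3]
grip_width: 0.6
```

```bash
python3 -c "
from h import *
p,d,T=look('w22')
M=cam2w('wrist',T)
for q in ['lever_end','lever_axis','stop','rod','carriage']:
    r=ctrl.pinpoint('wrist',q)
    print(q,[(round(float(a['score']),2),np.round(tw(M,a['centre'])[0],1).tolist()) for a in r[:3]])
"
```

```text
t 21.17 nose(slide) [ 75.26 -39.02 164.2 ] grasp [-100.01  -42.12  165.66] yaw rel 0.71 F(slide) [ 0.3 -0.3 -0.3] tq [-0.05  0.03 -0.01] w 0.6 eef [551.5 -28.  121.1]Traceback (most recent call last):
  File "<string>", line 3, in <module>
    p,d,T=look('w22')
          ~~~~^^^^^^^
  File "h.py", line 57, in look
    a,b,k=rodfit(d); Fi=np.linalg.inv(frame())
          ~~~~~~^^^
  File "h.py", line 44, in rodfit
    o=np.array(out); return np.polyfit(o[:,0],o[:,1],1),np.polyfit(o[:,0],o[:,2],1),len(o)
                                       ~^^^^^
IndexError: too many indices for array: array is 1-dimensional, but 2 were indexed
```

View pics/w22.png

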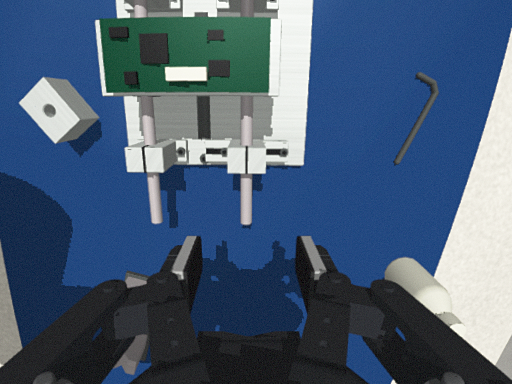

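The rod lies through near support and carriage, its tail (247,224) level with the fitted rod's tail (156,222). Next the lever.

Emit:
drive_tool(gripper=[1,1,1,1,1,1,1], offset=[[0,0,0.015],[0,0,0.025],[0,0,0.03],[0,0,0.025],[0,0,0.005],[0,0,0],[0,0,0]], turn=[0.14,0.14,0.14,0.14,0.14,0,0])

```text
time_s: 21.8
eef_pos: [538.0, 71.4, 115.4]
ee_rot: [-0.706, 0.706, 0.037, -0.037]
force: [-0.3, -0.2, -0.3]
grip_width: -0.001
```

```bash
python3 -c "
from h import *
s,T=state(); p,d=ctrl.capture('wrist'); save('w23.png',p); np.savez('w23.npz',p=p,d=d,T=T)
M=cam2w('wrist',T); Fi=np.linalg.inv(frame())
for q in ['lever_end','lever_axis','stop']:
    r=ctrl.pinpoint('wrist',q)
    print(q,[(round(float(a['score']),2),np.round(tw(M,a['centre'])[0],1).tolist(),np.round(tw(Fi@M,a['centre'])[0],1).tolist()) for a in r[:3]])
"
```

```text
t 21.8 nose(slide) [175.38 -38.47 159.1 ] grasp [ 9.0000e-02 -3.9470e+01  1.6004e+02] yaw rel 0.02 F(slide) [-0.2  0.3 -0.3] tq [0.04 0.01 0.  ] w -0.001 eef [538.   71.4 115.4]
lever_end [(0.85, [530.5, 194.5, 86.9], [123.3, -44.6, 86.9]), (0.63, [531.6, 142.0, 48.5], [71.0, -40.3, 48.5])]
lever_axis [(0.78, [530.4, 140.7, 87.1], [69.8, -38.9, 87.1])]
stop [(0.69, [532.1, 142.9, 45.1], [71.8, -40.9, 45.1])]
```

View pics/w23.png

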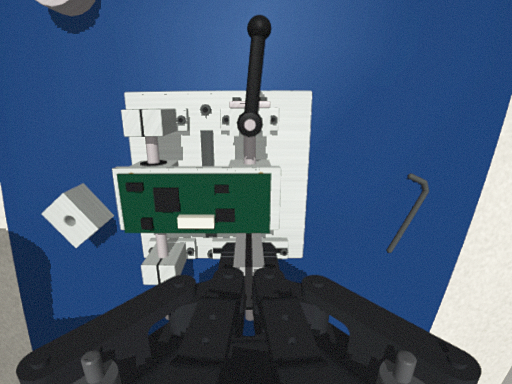

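```bash
python3 -c "
from h import *
f=np.load('w23.npz'); M=cam2w('wrist',f['T']); Fi=np.linalg.inv(frame())
W=tw(Fi,np.vstack([px2w('wrist',[(250,123)],z=96,M=M),px2w('wrist',[(259.5,26.5)],z=91,M=M)])); print(W); dv=W[1]-W[0]; print(np.linalg.norm(dv[:2]),-np.arctan2(dv[1],dv[0]))
save('w23z.png',cv2.resize(f['p'][0:160,190:320],None,fx=4,fy=3.7,interpolation=cv2.INTER_CUBIC))
"
```

```text
[[ 65.54032065 -40.14525326  96.        ]
 [122.83916657 -45.71250633  91.        ]]
57.568672473824414 0.09685766835340505
```

View pics/w23z.png

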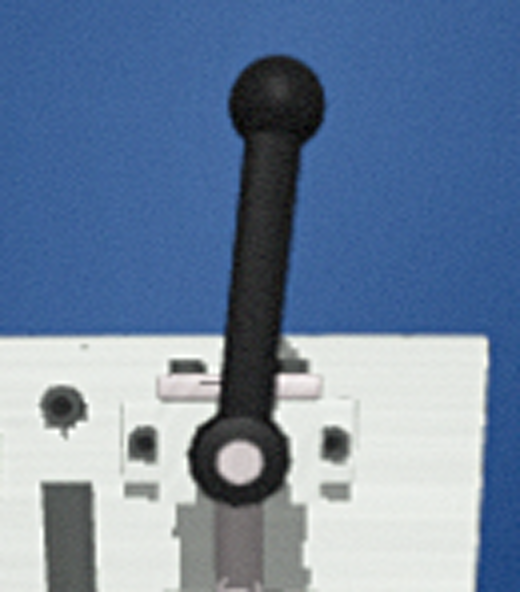

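Emit:
drive_tool(gripper=[1,1,1,1,1,1,1,1,1,1,1], offset=[[-0.004,0,0.015],[-0.004,0,0.02],[-0.005,0,0.025],[-0.005,0,0.025],[-0.005,0,0.018],[-0.003,0,0.007],[0,0.015,0],[0,0.02,0],[0,0.018,0],[0,0.01,0],[0,0,0]], turn=[0,0,0,0,0,0,0,0,0,0,0])

```text
time_s: 22.92
eef_pos: [500.0, 177.5, 51.1]
ee_rot: [-0.706, 0.706, 0.035, -0.038]
force: [0.4, -0.1, 0.0]
grip_width: -0.004
```

```bash
python3 -c "
from h import *
s,T=state(); p,d=ctrl.capture('wrist'); save('w24.png',p); np.savez('w24.npz',p=p,d=d,T=T)
"
```

```text
t 22.92 nose(slide) [284.92 -12.12  94.71] grasp [109.62 -12.89  95.66] yaw rel -0.06 F(slide) [-0.1 -0.4  0. ] tq [ 0.03 -0.03 -0.01] w -0.004 eef [500.  177.5  51.1]
```

View pics/w24.png

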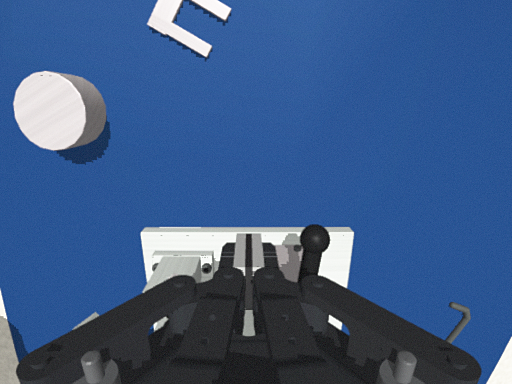

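Emit:
drive_tool(gripper=[1,1,1,1,1,1,1,1,1,1,1,1,1,1], offset=[[0.0057,0,0.0009],[0.0057,0,0.0009],[0.0057,0,0.0009],[0.005,0,0.0005],[0.005,0,0.0005],[0.005,0,-0.0005],[0.005,0,-0.0005],[0.0048,0,-0.0015],[0.0048,0,-0.0015],[0.0044,0,-0.0025],[0.0044,0,-0.0025],[0.0038,0,-0.0033],[0.0038,0,-0.0033],[0,0,0]], turn=[0,0,0,0,0,0,0,0,0,0,0,0,0,0])

```text
time_s: 24.13
eef_pos: [565.8, 172.8, 52.9]
ee_rot: [0.706, -0.706, -0.037, 0.036]
force: [-1.2, 1.2, -0.7]
grip_width: -0.002
```

```bash
python3 -c "
from h import *
s,T=state(); p,d=ctrl.capture('wrist'); save('w25.png',p); np.savez('w25.npz',p=p,d=d,T=T)
"
```

```text
t 24.13 nose(slide) [273.3  -76.8   96.56] grasp [ 98.   -77.61  97.46] yaw rel -0.05 F(slide) [ 1.3  1.1 -0.7] tq [ 0.17 -0.15  0.06] w -0.002 eef [565.8 172.8  52.9]
```

View pics/w25.png

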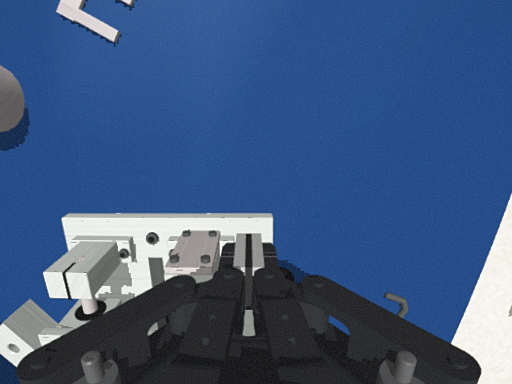

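Emit:
drive_tool(gripper=[1,1,1,1,1], offset=[[0.0018,0,-0.0037],[0.0018,0,-0.0037],[0.001,0,-0.0022],[0.001,0,-0.0022],[0,0,0]], turn=[0,0,0,0,0])

```text
time_s: 24.6
eef_pos: [571.9, 161.7, 53.0]
ee_rot: [-0.706, 0.706, 0.037, -0.037]
force: [-1.5, 1.3, -0.4]
grip_width: 0.001
```

```bash
python3 -c "
from h import *
s,T=state(); p,d=ctrl.capture('wrist'); save('w26.png',p); np.savez('w26.npz',p=p,d=d,T=T)
ctrl.capture('top'); p,d=ctrl.capture('top'); save('t26.png',cv2.resize(p[160:240,160:260],None,fx=7,fy=7,interpolation=cv2.INTER_CUBIC))
"
```

```text
t 24.6 nose(slide) [261.66 -81.68  96.62] grasp [ 86.36 -82.55  97.56] yaw rel -0.02 F(slide) [ 1.5  1.4 -0.4] tq [ 0.18 -0.15  0.01] w 0.001 eef [571.9 161.7  53. ]
```

View pics/w26.png

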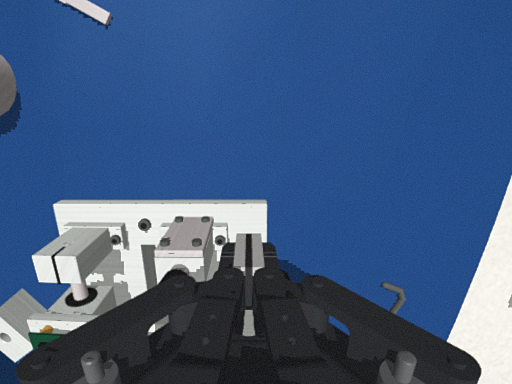

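View pics/t26.png

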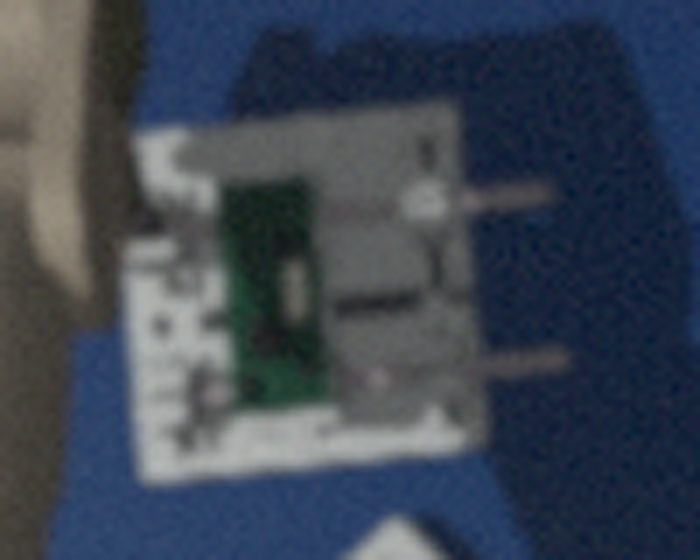

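Emit:
drive_tool(gripper=[1,1,1,1,1], offset=[[0.0003,0,-0.0015],[0,0,-0.0015],[0,0,-0.001],[0,0,-0.001],[0,0,0]], turn=[0,0,0,0,0])

```text
time_s: 25.17
eef_pos: [572.9, 158.4, 53.2]
ee_rot: [0.707, -0.705, -0.038, 0.036]
force: [2.3, 10.4, -0.5]
grip_width: -0.0
```

```bash
python3 -c "
from h import *
state()"
```

```text
t 25.17 nose(slide) [258.21 -82.23  97.28] grasp [ 82.9  -83.16  97.8 ] yaw rel -0.0 F(slide) [10.1 -3.4 -0.5] tq [-0.48 -1.52  0.1 ] w -0.0 eef [572.9 158.4  53.2]
```

Emit:
drive_tool(gripper=[1,1,1,1,1,1,1,1,1,1], offset=[[0,0,0.006],[0,0,0.01],[0,-0.015,0.004],[0,-0.03,0],[0,-0.035,0],[0,-0.02,-0.02],[0,0,-0.04],[0,0,-0.04],[0,0,-0.02],[0,0,0]], turn=[0,0,0,0,0,0,0,0,0,0])

```text
time_s: 26.0
eef_pos: [583.3, 54.0, 152.9]
ee_rot: [-0.706, 0.707, 0.035, -0.036]
force: [0.3, -0.5, -0.3]
grip_width: -0.001
```

```bash
python3 -c "
from h import *
s,T=state(); p,d=ctrl.capture('wrist'); save('w27.png',p); np.savez('w27.npz',p=p,d=d,T=T)
M=cam2w('wrist',T); Fi=np.linalg.inv(frame())
for q in ['lever_end','lever_axis','stop','rod']:
    r=ctrl.pinpoint('wrist',q)
    print(q,[(round(float(a['score']),2),np.round(tw(Fi@M,a['centre'])[0],1).tolist()) for a in r[:3]])
"
```

```text
t 26.0 nose(slide) [153.44 -82.44 196.34] grasp [-21.86 -82.64 197.53] yaw rel -0.24 F(slide) [-0.6 -0.2 -0.3] tq [ 0.02  0.01 -0.06] w -0.001 eef [583.3  54.  152.9]
lever_end [(0.79, [67.5, -97.3, 88.4])]
lever_axis [(0.76, [67.3, -41.3, 87.2])]
stop [(0.95, [72.8, -39.0, 48.7])]
rod [(0.92, [-23.3, -39.9, 50.1])]
```

View pics/w27.png

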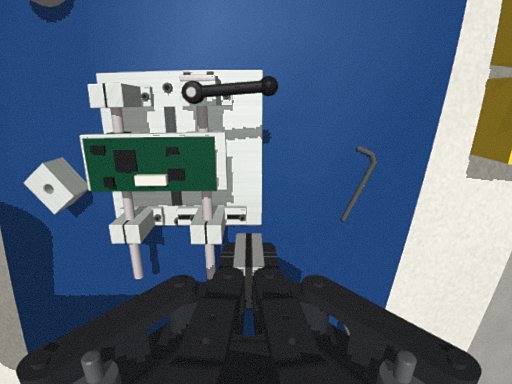

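```bash
python3 -c "
from h import *
f=np.load('w27.npz'); M=cam2w('wrist',f['T']); Fi=np.linalg.inv(frame())
W=tw(Fi,np.vstack([px2w('wrist',[(192,92)],z=96,M=M),px2w('wrist',[(269.5,86)],z=91,M=M)])); dv=W[1]-W[0]; print(W,np.linalg.norm(dv[:2]),-np.arctan2(dv[1],dv[0]))
save('w27z.png',cv2.resize(f['p'][200:290,90:250],None,fx=5,fy=6,interpolation=cv2.INTER_CUBIC))
"
```

```text
[[ 64.19524112 -40.64154085  96.        ]
 [ 68.44154092 -98.64708644  91.        ]] 58.16076324312223 1.497721609952869
```

View pics/w27z.png

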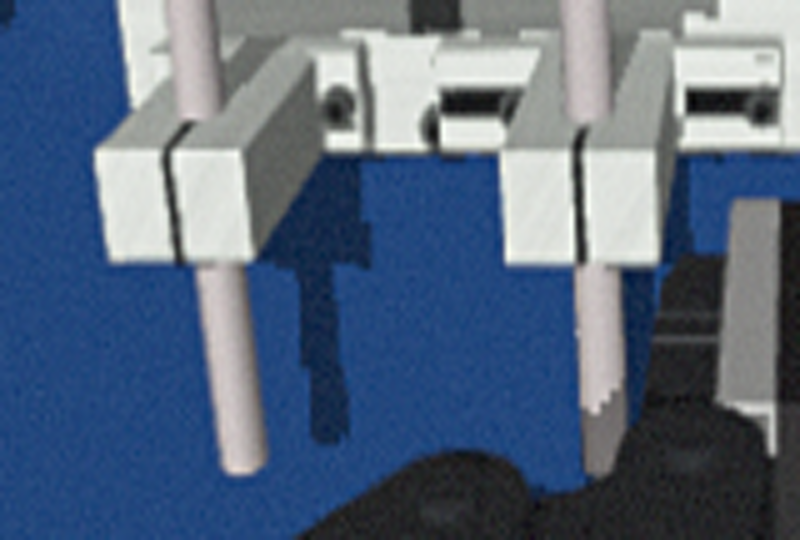

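```bash
python3 -c "
from h import *
state(); print(ctrl.finish_job()); print(ctrl.sense()['time_s'])"
```

```text
t 26.25 nose(slide) [158.33 -81.43 196.52] grasp [-16.96 -82.62 197.44] yaw rel 0.08 F(slide) [-0.  -0.2  0.6] tq [-0.01 -0.01 -0.02] w -0.002 eef [582.8  59.  152.8]
the job is handed in; nothing more can be done
None
the job is handed in; nothing more can be done
```

The rod is in and home against the stop, the clamp lever is tight, and I handed the job in at about 26 s of the 72 s allowed. `finish_job` gives no verdict, so everything below comes from my own checks.

**What I did**
- I took the rod by its tail from the V-blocks and fed the nose into the loose near support, whose bore I measured 7.7 mm off the line.
- I drew the support into line with the rod, then fed the rod through the carriage and the far support until it met the stop. It pressed on the stop with about 8 N, the highest force I read during the feed.
- I opened the gripper, lifted clear, and pushed the lever round with the shut fingers to its end stop, at about 10 N.

**Last checks**
- **Support alignment:** the clamping slots of the two near supports were 80.2 mm apart, against 80 mm nominal, so the near support was in line.
- **Rod home:** the rod's tail was level with the fitted rod's tail to within about 0.5 mm in the picture.
- **Lever:** about 1.50 rad in the picture.
- **Robot:** clear of everything, and no bystander was touched as far as the pictures show.

**What failed or disagreed**
- **First grasp:** it missed. The depth picture showed the real fingertips about 28 mm behind the stated TCP, so the fingers closed above the rod. I worked with that offset from then on.
- **Rod turned in the fingers:** it turned by about 0.016 rad while drawing the support over. I corrected this by turning the tool.
- **Network reading:** it put the rod's middle 1.7 mm further in than home should be, which is within its stated error of about 4 mm.

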